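Free the lock pin and crank the specimen stage on by one station

TASK

Work the stiff orange T-handled lock pin of the specimen stage loose by giving it a clear twist (some 20 degrees) one way and back while it is still in its bore, draw it out and hang it by its bar in the two notches of the blue cradle. Then turn the red crank grip on the sloping drive face, clockwise, two to three full turns, until the red line on the specimen disc stands at the yellow pointer, and let go. Do not turn the disc while the pin is still in, do not drop the pin, and leave the other things on the bench alone.

Things in the scene. Friction and masses are not known exactly. Their poses are not given: they have to be found in the camera images.
- stage_ref (a point): Specimen stage, fixed: white base 230 x 230 x 45 mm with a round disc (196 mm across, top z 65 mm, specimens to 78 mm). Point on the bench under the disc's centre, z up. Sloping drive face on its -y side (y -160 to -260 mm), lock-pin bore on its -x side, pointer on its +x side; probe column, 235 mm tall, at x 95, y 147 mm with an arm towards the disc.
- bore_mouth (a point): Centre of the mouth of the vertical lock-pin bore, on top of a dark steel block 50 x 60 mm, 75 mm high. Bore 47 mm deep, 17.5 mm wide; a spring-loaded shoe in it squeezes the pin, which sits stiffly: a straight pull takes 10 to 25 N, twisting while pulling eases it. Axes as the stage's.
- pin_bar (a point): Lock pin, 0.13 to 0.25 kg: vertical steel shank 16 mm thick under an orange T-bar 14 mm thick, 90 mm long along x. Point: the bar's centre, 100 mm above the foot. At the start the foot is on the bore's bottom (point 53 mm above the mouth), bar parallel to the stage's x. Grip the bar at its middle, across it. A good twist is 15 degrees or more and back; 47 mm up it is out.
- cradle_seat (a point): Blue cradle, fixed: two upright plates 8 mm thick at x = -28 and +28 mm, 70 mm wide in y, 127 mm tall, with a notch 30 mm wide (y), 12 mm deep in the top of each. Point: where the centre of the bar lies when hung, 122 mm above the bench; bar along x (either way round) resting in the notches (up to 8 mm off in y), shank between the plates, foot 22 mm above the bench.
- crank_hub (a point): Point on the crank's axis level with the grip's middle. z: the axis, out of the drive face, 35 degrees off vertical towards the stage's -y. The grip circles it at 36 mm radius. Wheel (46 mm radius) 26 mm below along z. A readout box overhangs (underside 240 mm up, edge at the stage's y -185 mm): lean the tool along z, and close the fingers along the stage's x.
- grip_mid (a point): Middle of the red crank grip: cylinder 18 mm thick, 45 mm long, parallel to the crank axis; its lower end is 24 mm from this point, 2 mm above the wheel. It spins freely on its own axis, so it can be held while taken round in a circle. Turning takes 1.5 to 3 N at the grip; it stays where it is left.
- disc_line (a point): The red radial line at the disc's rim, 88 mm from the disc's centre (the other eleven lines are black and thin).
- pointer (a point): Tip of the fixed yellow pointer at the edge of the disc.
- disc (a joint): Angle of the specimen disc, rad: 0 when the red line is exactly at the pointer, starts at -0.43 to -0.60, about one of its twelve stations short. Driven only through the worm: one full clockwise crank turn (seen looking down on the grip along the crank axis) adds 0.2094 rad (12 degrees); anticlockwise goes back.
- bottle: Bystander: white plastic bottle, 64 mm across, 170 mm tall. Leave it.
- jar: Bystander: amber glass jar, 70 mm across, 90 mm tall. Leave it.
- beaker: Bystander: clear glass beaker, 76 mm across, 100 mm tall. Leave it.
- can: Bystander: plain steel can, 60 mm across, 110 mm tall. Leave it.
- spatula: Bystander: spatula lying flat, 170 mm long. Leave it.
- dish: Bystander: white ceramic dish, 90 mm across. Leave it.
- wrench: Bystander: steel wrench lying flat, 160 mm long. Leave it.
Mind the look-alikes: they are no part of the job. What is shaped like the part that bears pin_bar but brown, purple or turquoise is not meant.

How it is judged:
On the way, in this order (a step that is already met when the one before it is completed fails the run):
1. the pin is twisted more than 10 degrees, still in its bore (horizontal distance between pin_bar and bore_mouth below 0.015 m and height (world z) of pin_bar below 0.168 m and angle between the x axis of pin_bar and the x axis of stage_ref, either way round above 0.175 rad).
2. the pin is twisted back to within 5 degrees, still in its bore (horizontal distance between pin_bar and bore_mouth below 0.015 m and height (world z) of pin_bar below 0.168 m and angle between the x axis of pin_bar and the x axis of stage_ref, either way round below 0.09 rad).
3. the pin hangs by its bar in the cradle, let go (horizontal distance between pin_bar and cradle_seat below 0.018 m and z of pin_bar in the frame of cradle_seat between -0.006 and 0.006 m and angle between pin_bar's own z axis and vertical below 0.2 rad and contact force between the fingers and pin below 0.1 N), for 0.2 s.
4. the red line is at the pointer (value of joint disc between -0.05 and 0.05 rad), for 0.2 s.
At the end, for the whole second after the job is handed in: The pin hangs at rest by its bar in the cradle's notches (bar centre within 18 mm of the seat point seen from above, within 6 mm in height, shank within 11 degrees of vertical), and the disc is at rest with its red line within 0.05 rad (about 3 degrees, 4 mm at the rim) of the pointer (all of step 4 and horizontal distance between pin_bar and cradle_seat below 0.018 m and z of pin_bar in the frame of cradle_seat between -0.006 and 0.006 m and angle between pin_bar's own z axis and vertical below 0.2 rad and velocity of joint disc between -0.02 and 0.02 rad/s and linear speed of pin below 0.05 m/s); the robot touches nothing.
It fails at once if the disc is turned (line moved over 5 mm) while the pin is still in its bore (horizontal distance between pin_bar and bore_mouth below 0.015 m and height (world z) of pin_bar below 0.17 m and distance of disc_line from where it was at the start of the episode above 0.005 m).
It fails at once if the pin is dropped or tipped over (more than 45 degrees) (angle between pin_bar's own z axis and vertical above 0.785 rad).
It fails at once if a bystander is moved more than 20 mm (distance of any of bottle, jar, beaker, can, spatula, dish, wrench from where it was at the start of the episode above 0.02 m).
It also fails if it takes over 72 s, if anything falls off the work surface, if the arm or the gripper's body presses on something with over 40 N, if the wrist force passes 120 N, or if a joint passes its speed limit or range.

ROBOT

A 6-joint arm with a two-finger parallel gripper is mounted at the origin on the work surface. World frame = base frame: x ahead of the robot, y to its left, z up, the work surface at z = 0. Lengths are in m, angles in rad, forces in N, time in s.
With the tool pointing down it reaches from about 0.25 to 0.775 m from the base axis. Payload 4 kg.
Tool frame: the origin (TCP) lies at the very end of the fingers, on their centre line; the grasp point (between the pads) lies 19 mm behind it (robot.hold_point_z is the distance from the TCP to the grasp point, in m); z points along the fingers, y is the line along which they close (so a half turn about z gives the same grasp; the last joint's range is limited). The gripper opens to 94 mm and grips with 3 to 60 N. Pads are 16 mm wide; open, the fingers measure 119 mm over their backs; the gripper's body (75 mm by 177 mm) begins 78 mm behind the grasp point.
Start: joints at [-1.445, 0.087, 1.371, -0, 1.684, -0.103], TCP at [0.125, -0.536, 0.206] pointing down, gripper open.
Joint ranges: [-3.1, 3.1], [-0.76, 2.03], [0.27, 2.55], [-1.08, 4.22], [0.17, 2.65], [-2.57, 2.57]. Speed limits (rad/s): [2.79, 2.79, 3.14, 3.14, 3.14, 3.14].

INTERFACE

Orientations are given as [roll, pitch, yaw] about the fixed x, y, z axes, in that order (R = Rz(yaw) Ry(pitch) Rx(roll)).
In Python, from bench import robot gives the robot as it stands.
- The arm moves only by the tool carry_out, never from a script. Its argument "steps" is a list of rows, each a list of 3 entries, a list of its own where there are three numbers: the shift along the tool's x, y, z in m, then the turn about the tool's z in units of 10 degrees (1.0 is 10 degrees), then the closure, from -1 (fully open) to 1 (shut). In form: [[[tx, ty, tz], roll, jaw], ...]. A call has 1 to 10 rows; each row is the pose to reach, as a shift and turn from the pose commanded when the call began, along the tool's axes at that moment; what a row does not reach only later rows make up. A row lasts 1/8 s, in which the tool goes at most 62.5 mm and 10.7 degrees, less where a joint would pass 70% of its speed; a pose out of reach is approached as far as the arm can. A call with a gripper value outside its range is refused whole. The fingers move at their own pace and stop on an object; the grip force is fixed at half the most. Time passes only in rows, so rows that repeat a pose let the fingers close. It gives the time, the measured TCP pose, the force, the opening and the grip force at its end, in the units of the state.
- robot.get_obs(): the state, without advancing time (a new reading comes with each control period).
- robot.snapshot(name): name is "scene" or "top" or "wrist"; returns a dict with "image" (400x640x3 uint8, red, green, blue), "z_map" (400x640 float32, m along the optical axis (not along the pixel's ray), 0 where there is no reading), "mtx" (3x3 intrinsics, pixels), "R" (3x3) and "t" (3): a world point X has camera coordinates R X + t. Camera axes: x right, y down, z forward; pixel columns grow to the right and rows downward; lengths in m; the calibration is good to about 2 mm. A picture is of the moment at which its call begins.
- robot.close_job(): hands the job in; it is judged then, once.
The state is a dict: "time": time; "joint_positions": joint angles; "qvel": joint speeds; "joint_torque": joint torques, N m; "tool_pos": TCP position; "ee_rot": TCP orientation; "wrist_force": force on the tool from outside, world axes, zero at the start; "wrist_torque": the same for the moment, N m; "width": finger opening in m; "finger_force": force on a finger pad.
Only numpy, scipy, OpenCV 4.12 (cv2) and the standard library are available. Lean on these libraries where they do the work, as an engineer would, in place of code of your own. Each camera call takes 0.05 s, during which the arm holds its last target. There are 200 camera calls.

## Working session

There is one attempt and no reset: what is moved stays moved. The work goes in short steps, Python scripts to look and compute and a tool call to move; the robot and the scene stay as the last step left them, time stands still between calls to the robot, and variables do not carry over. Pictures are saved under pics/ and viewed, at most 10 in all, crops included, and the job is handed in when it is done.

Besides the shell and the picture viewer there is one more tool, called in YAML: its name, and indented under it one key for each argument. carry_out: Moves the arm, as the interface text tells. Its arguments: {"type":"object","properties":{"steps":{"type":"array","items":{"type":"array"}}},"required":["steps"]}

```bash
mkdir -p pics; ls
cat > h.py <<'E'
import numpy as np, cv2
from bench import robot
from scipy.spatial.transform import Rotation as Ro
def snap(n):
    s=robot.snapshot(n); s={k:np.asarray(v) for k,v in s.items()}
    np.savez('%s.npz'%n,**s); return s
def load(n): return dict(np.load('%s.npz'%n))
def save(s,f,box=None,k=1):
    im=s['image'][...,::-1]
    if box: im=im[box[1]:box[3],box[0]:box[2]]
    cv2.imwrite('pics/'+f,cv2.resize(im,None,fx=k,fy=k,interpolation=cv2.INTER_CUBIC))
def cloud(s):
    v,u=np.mgrid[:400,:640]; z=s['z_map']; K=s['mtx']
    c=np.stack([(u-K[0,2])/K[0,0]*z,(v-K[1,2])/K[1,1]*z,z],-1)
    P=(c-s['t'])@s['R']; P[z<=0]=np.nan; return P
def ray(s,u,v):
    K=s['mtx']; d=s['R'].T@np.array([(u-K[0,2])/K[0,0],(v-K[1,2])/K[1,1],1.]); return -s['R'].T@s['t'],d/np.linalg.norm(d)
def onz(s,u,v,z):
    c,d=ray(s,u,v); return c+d*(z-c[2])/d[2]
def tri(*rs):
    A=sum(np.eye(3)-np.outer(d,d) for c,d in rs); b=sum((np.eye(3)-np.outer(d,d))@c for c,d in rs); return np.linalg.solve(A,b)
def mask(s,h0,h1,smin=110,vmin=50):
    h=cv2.cvtColor(s['image'],cv2.COLOR_RGB2HSV); H=h[...,0]
    m=((H>=h0)&(H<=h1)) if h0<=h1 else ((H>=h0)|(H<=h1))
    return (m&(h[...,1]>=smin)&(h[...,2]>=vmin)).astype(np.uint8)
def blobs(s,h0,h1,amin=25,**k):
    m=mask(s,h0,h1,**k); n,l,st,c=cv2.connectedComponentsWithStats(m); P=cloud(s)
    for i in range(1,n):
        if st[i,4]>=amin:
            q=P[l==i]; print(st[i].tolist(),c[i].round(1),'P',np.nanmedian(q,0).round(3),'zmax',np.nanmax(q[:,2]).round(3))
E
python3 - <<'E'
from h import *
print(robot.get_obs())
for n in('scene','top'):
    s=snap(n); save(s,n+'0.png')
    for nm,a,b in(('orange',6,17),('yellow',22,34),('blue',100,125),('red',172,4)): print(n,nm); blobs(s,a,b)
    print(s['mtx'].round(1).tolist(), (-s['R'].T@s['t']).round(3))
E
```

```text
pics
{'time': 0.0, 'joint_positions': array([-1.44505149e+00,  8.79202971e-02,  1.37223567e+00, -4.65634731e-05,
        1.68361410e+00, -1.03129182e-01]), 'qvel': array([ 0.00115347, -0.00133919, -0.00030321, -0.00097683, -0.00061355,
        0.00014479]), 'joint_torque': array([-2.71804733e-03, -3.40186536e+01, -3.02429867e+01,  7.18024350e-02,
        3.31512862e-02, -1.64763742e-04]), 'tool_pos': array([ 0.12467872, -0.53511323,  0.20433259]), 'ee_rot': array([-3.13942204e+00, -1.78124178e-04,  2.28868632e-01]), 'wrist_force': array([ 0.3179755 ,  0.42014129, -0.12055474]), 'wrist_torque': array([-0.01626127,  0.01086848, -0.01032826]), 'finger_force': 0.0, 'width': 0.0940151750842785}
scene orange
[109, 0, 55, 69, 2106] [136.2  29.8] P [ 0.686 -1.299 -0.217] zmax 0.193
[465, 0, 12, 8, 50] [471.6   2.3] P [-0.859 -0.71  -0.194] zmax -0.163
[420, 202, 13, 26, 105] [426.2 214.4] P [0.226 0.308 0.104] zmax 0.112
[326, 218, 31, 7, 142] [341.1 221.3] P [0.465 0.224 0.132] zmax 0.14
[388, 233, 28, 20, 129] [401.6 243. ] P [0.341 0.353 0.104] zmax 0.111
[362, 296, 25, 17, 113] [372.2 30
[... 1498 characters left out ...]
-0.291] zmax -0.239
[230, 231, 24, 11, 90] [242.  236.5] P [0.334 0.345 0.105] zmax 0.115
[244, 260, 15, 22, 90] [251.1 270.6] P [0.217 0.302 0.105] zmax 0.116
top yellow
[314, 145, 5, 9, 25] [315.9 149. ] P [0.689 0.111 0.071] zmax 0.084
top blue
[0, 0, 640, 88, 42541] [353.5  33.9] P [ 1.432 -0.102 -0.338] zmax 0.052
[212, 81, 57, 43, 2129] [240.  101.6] P [0.882 0.428 0.013] zmax 0.089
[418, 185, 32, 32, 755] [431.6 200.4] P [ 0.533 -0.331  0.016] zmax 0.135
[557, 291, 83, 32, 1858] [607.6 304.3] P [ 0.207 -1.149 -0.238] zmax 0.582
top red
[351, 205, 12, 6, 60] [356.7 207.5] P [ 0.461 -0.049  0.137] zmax 0.156
[[453.7, 0.0, 314.1], [0.0, 453.7, 197.4], [0.0, 0.0, 1.0]] [0.148 0.081 1.701]
```

View pics/scene0.png

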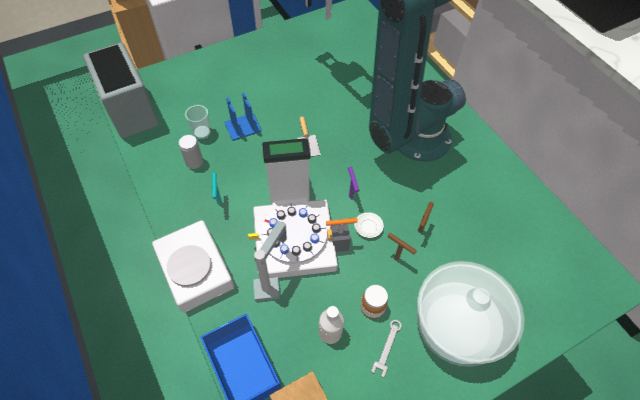

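View pics/top0.png

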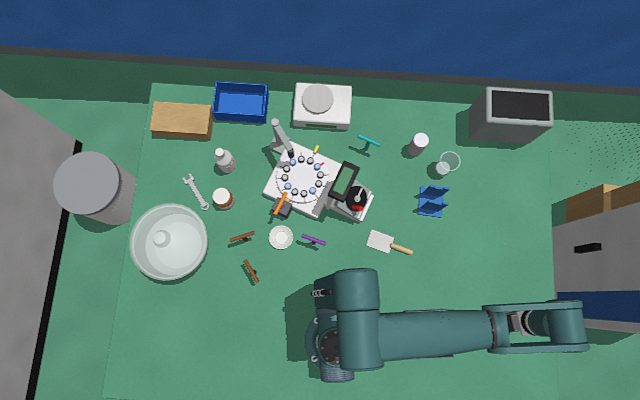

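Scene view: the orange T-pin is at (341,221), with brown T-handles at (426,214) and (402,243), purple at (353,182) and turquoise at (215,187). The cradle is at (242,122).
Top view: the orange pin is at (280,204), brown at (242,237) and (251,270), purple at (314,240), turquoise at (368,141), cradle at (432,200) and the red grip with its wheel at (357,207).
I choose the orange one, as it stands in the stage's steel block.

Run:
```python
from h import *
T=load('top');S=load('scene')
def comp(s,m,c):
    n,l,st,ce=cv2.connectedComponentsWithStats(m); i=np.argmin([9e9]+[np.hypot(*(ce[k]-c))+(500 if st[k,4]<20 else 0) for k in range(1,n)])
    return l==i
mt=comp(T,mask(T,6,17),(280,204)); ms=comp(S,mask(S,6,17),(341,221))
rt=cv2.minAreaRect(np.argwhere(mt)[:,::-1].astype(np.float32)); rs=cv2.minAreaRect(np.argwhere(ms)[:,::-1].astype(np.float32))
print(rt,rs); c=tri(ray(T,*rt[0]),ray(S,*rs[0])); print('bar tri',c.round(4))
for s,r in((T,rt),(S,rs)):
    b=cv2.boxPoints(r); e=sorted([(np.hypot(*(b[i]-b[i-1])),i) for i in range(4)])[:2]
    a,d=[(b[i]+b[i-1])/2 for _,i in e]; A=onz(s,*a,.128);B=onz(s,*d,.128); v=B-A; v*=np.sign(v[0]); print('ends',A.round(3),B.round(3),np.degrees(np.arctan2(v[1],v[0])).round(1),np.linalg.norm(v).round(3))
# pointer
for s,p in((T,(315.9,149)),(S,(253,235.8))): print('pointer',onz(s,*p,.07).round(3))
# disc
for s,n in((T,'top'),(S,'scene')):
    P=cloud(s); m=(abs(P[...,2]-.065)<.006)&(np.hypot(P[...,0]-.57,P[...,1]-.17)<.13)
    q=P[m]; (cx,cy),r=cv2.minEnclosingCircle(q[:,:2].astype(np.float32)); print(n,'disc',m.sum(),cx,cy,r)
    m=(abs(P[...,2]-.045)<.006)&(np.hypot(P[...,0]-.57,P[...,1]-.17)<.17); R=cv2.minAreaRect(P[m][:,:2].astype(np.float32)); print('base',R)
    # cradle high parts
    m=(P[...,2]>.1)&(P[...,2]<.14)&(np.hypot(P[...,0]-.535,P[...,1]+.33)<.08); print('crad',m.sum(),cv2.minAreaRect(P[m][:,:2].astype(np.float32)),np.percentile(P[m][:,2],[50,98]))
    m=mask(s,100,125)>0; m&=(np.hypot(P[...,0]-.535,P[...,1]+.33)<.1)&(P[...,2]<.03); print('crad base',cv2.minAreaRect(P[m][:,:2].astype(np.float32)))
b=T['image'][135:225,255:385]; save(T,'c1.png',(255,80,455,230),4)
```

```text
((280.0000305175781, 203.00001525878906), (4.472135543823242, 25.043960571289062), 26.56505012512207) ((341.0396423339844, 221.39602661132812), (4.77617883682251, 30.448139190673828), 84.2894058227539)
bar tri [0.462  0.2217 0.1242]
ends [0.419 0.238 0.128] [0.502 0.206 0.128] -21.2 0.09
ends [0.504 0.206 0.128] [0.424 0.238 0.128] -21.7 0.087
pointer [0.688 0.111 0.07 ]
pointer [0.695 0.116 0.07 ]
top disc 1438 0.5653220415115356 0.16792860627174377 0.12588360905647278
base ((0.5637821555137634, 0.14988981187343597), (0.26986438035964966, 0.2873115837574005), 78.2866439819336)
crad 151 ((0.5328227281570435, -0.33903929591178894), (0.06918126344680786, 0.06635455787181854), 85.47235107421875) [0.11702163 0.13274227]
crad base ((0.5380545854568481, -0.339699387550354), (0.09046074002981186, 0.12149729579687119), 86.15948486328125)
scene disc 2034 0.5740588903427124 0.17762380838394165 0.12740714848041534
base ((0.5737007260322571, 0.15400326251983643), (0.2681049704551697, 0.2782517969608307), 78.80192565917969)
crad 145 ((0.5341439843177795, -0.33431488275527954), (0.07496318221092224, 0.06717167794704437), 87.18067169189453) [0.11796846 0.13211184]
crad base ((0.5356590151786804, -0.33949995040893555), (0.10071027278900146, 0.10902607440948486), 85.44154357910156)
```

View pics/c1.png

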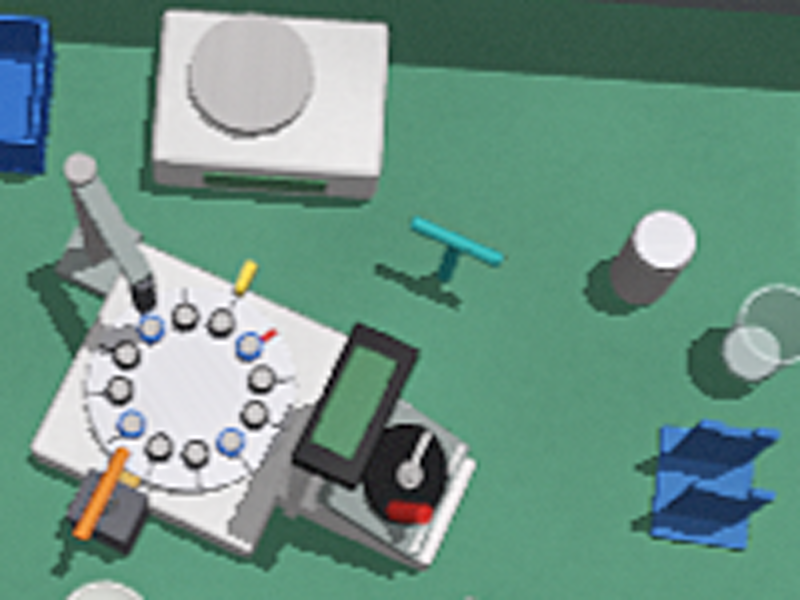

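The crop confirms the choice. The bright orange bar is in the dark block at crop (103,493), the pointer is at (247,277), the red line at (268,335), the red grip at (410,512) and the cradle plates at (715,480). Next: the wrist camera's mounting, then a look on the way.

```bash
cat >> h.py <<'E'
def Rt(rpy): return Ro.from_euler('xyz',rpy).as_matrix()
def plan(p,rpy=None,frm=None):
    "shift in tool axes and roll units to reach TCP p"
    o=robot.get_obs(); R=Rt(o['ee_rot']); d=R.T@(np.array(p)-o['tool_pos'])
    print('at',o['time'],o['tool_pos'].round(4),o['ee_rot'].round(4),'shift',d.round(4),end=' ')
    if rpy is not None: print('rotvec tool deg',np.degrees(Ro.from_matrix(R.T@Rt(rpy)).as_rotvec()).round(2))
    else: print()
E
python3 - <<'E'
from h import *
s=snap('wrist'); o=robot.get_obs(); R=Rt(o['ee_rot'])
print('cam in tool',(R.T@(-s['R'].T@s['t']-o['tool_pos'])).round(4),(s['R']@R).round(3).tolist(),s['mtx'].round(1).tolist())
plan([.47,-.32,.36],[np.pi,0,-.15]); plan([.46,-.06,.40],[np.pi,0,-.4]);plan([.46,.2,.36],[np.pi,0,-.4])
E
```

```text
cam in tool [ 0.0714 -0.0003 -0.1788] [[-0.0, 1.0, 0.001], [-0.968, -0.0, -0.25], [-0.25, -0.001, 0.968]] [[351.4, 0.0, 320.5], [0.0, 351.4, 206.2], [0.0, 0.0, 1.0]]
at 0.15 [ 0.1247 -0.5353  0.2046] [-3.1399e+00 -2.0000e-04  2.2880e-01] shift [ 0.3852 -0.1316 -0.1551] rotvec tool deg [-1.00e-01  1.00e-02  2.17e+01]
at 0.15 [ 0.1247 -0.5353  0.2046] [-3.1399e+00 -2.0000e-04  2.2880e-01] shift [ 0.4344 -0.3871 -0.1947] rotvec tool deg [-1.000e-01  2.000e-02  3.603e+01]
at 0.15 [ 0.1247 -0.5353  0.2046] [-3.1399e+00 -2.0000e-04  2.2880e-01] shift [ 0.4934 -0.6403 -0.1543] rotvec tool deg [-1.000e-01  2.000e-02  3.603e+01]
```

carry_out:
  steps:
    - [[0.05,-0.01,-0.05],0,-1]
    - [[0.11,-0.03,-0.07],0.5,-1]
    - [[0.16,-0.05,-0.09],1,-1]
    - [[0.21,-0.07,-0.11],1.5,-1]
    - [[0.26,-0.09,-0.12],2,-1]
    - [[0.31,-0.11,-0.14],2.2,-1]
    - [[0.36,-0.125,-0.155],2.2,-1]
    - [[0.385,-0.132,-0.155],2.2,-1]
    - [[0.385,-0.132,-0.155],2.2,-1]

```text
time: 1.27
tool_pos: [0.471, -0.3187, 0.3596]
ee_rot: [-3.141, 0.001, -0.152]
wrist_force: [-0.2, 0.1, 0.1]
width: 0.0942
finger_force: 0.0
```

Run:
```python
from h import *
s=snap('wrist'); save(s,'w1.png'); np.savez('wc1.npz',**s)
plan([.46,.1,.4],[np.pi,0,-.4]); plan([.46,.2,.36],[np.pi,0,-.4])
```

```text
at 1.325 [ 0.47   -0.3195  0.3596] [-3.1412e+00  1.7000e-03 -1.5390e-01] shift [-0.0742 -0.413  -0.0401] rotvec tool deg [-1.00e-02  1.00e-01  1.41e+01]
at 1.325 [ 0.47   -0.3195  0.3596] [-3.1412e+00  1.7000e-03 -1.5390e-01] shift [-0.0895 -0.5118 -0.    ] rotvec tool deg [-1.00e-02  1.00e-01  1.41e+01]
```

View pics/w1.png

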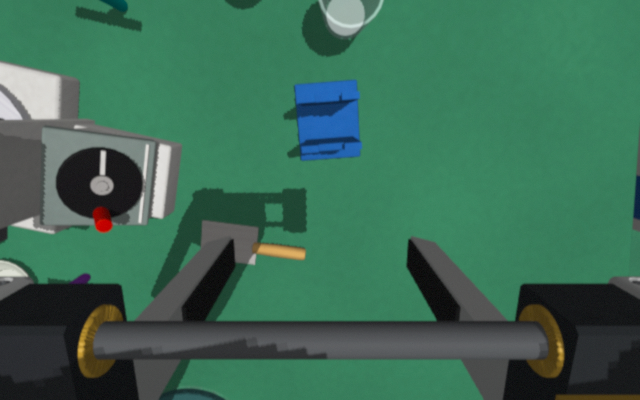

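The wrist view shows the cradle at (328,120), turned slightly, with its two plates at rows about 105 and 145. The crank wheel is at (100,183) and the red grip at (103,217).

Run:
```python
from h import *
s=load('wc1'); P=cloud(s)
m=mask(s,100,125)>0; near=np.hypot(P[...,0]-.535,P[...,1]+.335)<.1
print('zpct',np.percentile(P[m&near][:,2],[1,10,30,50,70,90,99]).round(3))
b=m&near&(P[...,2]<.03); print('base',b.sum(),cv2.minAreaRect(P[b][:,:2].astype(np.float32)), np.median(P[b][:,2]))
t=near&(P[...,2]>.108); q=P[t]; print('top',len(q),q.min(0),q.max(0))
xm=np.median(q[:,0])
from scipy.cluster.vq import kmeans2
c,l=kmeans2(q[:,:2],np.array([[.505,-.335],[.562,-.335]]),minit='matrix')
for i in(0,1):
    r=q[l==i]; v=cv2.fitLine(r[:,:2].astype(np.float32),cv2.DIST_L2,0,.01,.01).ravel(); print(len(r),cv2.minAreaRect(r[:,:2].astype(np.float32)),v, r[:,2].max())
# crank
rm=mask(s,172,6)>0; rm&=np.hypot(P[...,0]-.46,P[...,1]+.05)<.1; print('red',rm.sum(),np.argwhere(rm).mean(0),P[rm].mean(0),P[rm].max(0))
h=cv2.cvtColor(s['image'],cv2.COLOR_RGB2HSV); d=(h[...,2]<45)&(np.hypot(P[...,0]-.47,P[...,1]+.06)<.09)
d=d.astype(np.uint8); n,L,st,ce=cv2.connectedComponentsWithStats(d); i=1+np.argmax(st[1:,4]); w=L==i; q=P[w]; print('wheel px',st[i],ce[i])
c0=np.median(q,0); U,S_,V=np.linalg.svd(q-q.mean(0),full_matrices=False); n_=V[2]*np.sign(V[2,2]); print('wheel c',q.mean(0),'n',n_,'tilt',np.degrees(np.arccos(n_[2])),'az',np.degrees(np.arctan2(n_[1],n_[0])))
el=cv2.fitEllipse(cv2.convexHull(np.argwhere(w)[:,::-1].astype(np.float32))); print(el)
```

```text
zpct [0.005 0.007 0.008 0.008 0.01  0.126 0.128]
base 3370 ((0.5315204858779907, -0.34004437923431396), (0.09369593858718872, 0.10921845585107803), 85.37599182128906) 0.007795414137317471
top 57446 [ 0.45247652 -0.4014867   0.10803896] [ 0.56591109 -0.24575003  0.48267601]
56955 ((0.482876718044281, -0.3218783736228943), (0.15727542340755463, 0.05307072028517723), 85.06027221679688) [ 0.15178233  0.98841393  0.4920141  -0.3218051 ] 0.482676012693814
491 ((0.5597280263900757, -0.3403613269329071), (0.06987211853265762, 0.008093453012406826), 85.4671859741211) [ 0.07646239  0.99707246  0.55950487 -0.34046018] 0.12919747257828573
red 405 [218.71358025 101.80246914] [ 0.4633734  -0.05480859  0.13868231] [ 0.47460599 -0.02765817  0.15450114]
wheel px [  57  148   85   69 3878] [ 98.40020629 182.18746777]
wheel c [ 0.5034699  -0.04793224  0.11265035] n [-0.20590622 -0.53538899  0.81912225] tilt 35.00297637449026 az -111.03633464574045
((98.99800109863281, 182.83975219726562), (70.0951919555664, 85.31827545166016), 93.85926055908203)
```

carry_out:
  steps:
    - [[-0.02,-0.06,-0.04],0.2,-1]
    - [[-0.03,-0.12,-0.04],0.4,-1]
    - [[-0.04,-0.18,-0.04],0.7,-1]
    - [[-0.05,-0.24,-0.04],1,-1]
    - [[-0.06,-0.3,-0.04],1.4,-1]
    - [[-0.07,-0.36,-0.04],1.4,-1]
    - [[-0.075,-0.413,-0.04],1.4,-1]
    - [[-0.075,-0.413,-0.04],1.4,-1]
    - [[-0.075,-0.413,-0.04],1.4,-1]

```text
time: 2.45
tool_pos: [0.4593, 0.0986, 0.4003]
ee_rot: [3.141, -0.0, -0.401]
wrist_force: [-0.8, -1.4, -0.3]
width: 0.0941
finger_force: 0.0
```

Run:
```python
from h import *
s=snap('wrist'); save(s,'w2.png'); np.savez('wc2.npz',**s); P=cloud(s)
print('orange');blobs(s,6,17);print('yellow');blobs(s,22,34);print('red');blobs(s,172,6)
m=mask(s,6,17)>0; m&=(P[...,2]>.11)&(P[...,2]<.15); q=P[m];print(cv2.minAreaRect(q[:,:2].astype(np.float32)),q.mean(0),q[:,2].max()); 
r=cv2.minAreaRect(np.argwhere(m)[:,::-1].astype(np.float32)); print(r)
T=load('top');S=load('scene');print('tri',tri(ray(s,*r[0]),ray(T,280,203),ray(S,341,221.4)))
plan([.46,.22,.30])
```

```text
orange
[226, 173, 16, 68, 726] [233.8 206.3] P [0.463 0.22  0.134] zmax 0.401
[137, 212, 13, 22, 31] [145. 221.] P [0.482 0.411 0.008] zmax 0.012
[96, 216, 42, 41, 580] [123.4 231.2] P [0.485 0.417 0.062] zmax 0.076
[252, 359, 33, 16, 222] [270.  365.2] P [0.204 0.291 0.106] zmax 0.515
yellow
[238, 0, 11, 25, 219] [243.5  11.4] P [0.686 0.112 0.07 ] zmax 0.073
red
[274, 37, 9, 12, 62] [278.2  42.5] P [0.634 0.085 0.066] zmax 0.068
[418, 117, 30, 16, 412] [432.1 124.5] P [ 0.462 -0.05   0.144] zmax 0.264
((0.47426578402519226, 0.0906972661614418), (0.08300770074129105, 0.3116309344768524), 6.091296672821045) [0.46183158 0.21345964 0.13341411] 0.14976687513185133
((328.09576416015625, 157.44692993164062), (63.53297424316406, 245.2243194580078), 62.115509033203125)
tri [0.45933432 0.16697895 0.06523076]
at 2.5 [0.4594 0.0982 0.4004] [ 3.1408e+00 -2.0000e-04 -4.0220e-01] shift [-0.0472 -0.1124  0.1003]
```

View pics/w2.png

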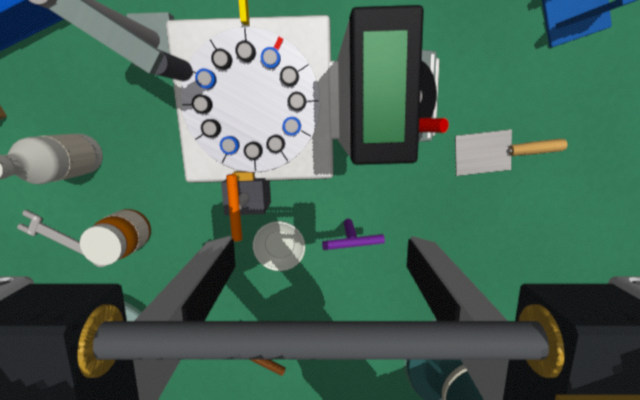

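The wrist view shows the orange bar at (235,207) beside the stage, the pointer at (243,11), the red line at (278,43) and the grip at (432,125), partly under the readout box. I approach above the pin.

Run:
```python
from h import *
plan([.461,.2215,.235],[np.pi,0,np.radians(-21.2)])
```

```text
at 2.5 [0.4594 0.0982 0.4004] [ 3.1408e+00 -2.0000e-04 -4.0220e-01] shift [-0.0469 -0.1142  0.1653] rotvec tool deg [ 0.05 -0.01 -1.84]
```

carry_out:
  steps:
    - [[-0.02,-0.045,0.03],-0.18,-1]
    - [[-0.04,-0.09,0.05],-0.18,-1]
    - [[-0.047,-0.114,0.1],-0.18,-1]
    - [[-0.047,-0.114,0.15],-0.18,-1]
    - [[-0.047,-0.114,0.165],-0.18,-1]
    - [[-0.047,-0.114,0.165],-0.18,-1]

```text
time: 3.25
tool_pos: [0.4609, 0.2217, 0.2355]
ee_rot: [3.141, 0.0, -0.371]
wrist_force: [1.0, -0.5, 0.6]
width: 0.0942
finger_force: 0.0
```

```bash
cat > bar.py <<'E'
from h import *
s=snap('wrist'); P=cloud(s); m=mask(s,6,17)
m[P[...,2]>.2]=0
m=cv2.morphologyEx(m,cv2.MORPH_OPEN,np.ones((7,7)))
n,l,st,c=cv2.connectedComponentsWithStats(m); i=1+np.argmax(st[1:,4]); w=l==i
r=cv2.minAreaRect(np.argwhere(w)[:,::-1].astype(np.float32)); print(st[i],r)
q=P[w]; ok=q[:,2]>np.nanpercentile(q[:,2],50)-.01; print('cloud',cv2.minAreaRect(q[ok][:,:2].astype(np.float32)),np.nanpercentile(q[:,2],[50,95]))
b=cv2.boxPoints(r); e=sorted([(np.hypot(*(b[k]-b[k-1])),k) for k in range(4)])[:2]
A,B=[onz(s,*((b[k]+b[k-1])/2),np.nanpercentile(q[:,2],90)) for _,k in e]; v=A-B; v*=np.sign(v[0]); print('ends',A.round(4),B.round(4),'mid',((A+B)/2).round(4),'yaw',np.degrees(np.arctan2(v[1],v[0])).round(2),np.linalg.norm(v))
o=robot.get_obs(); print({k:o[k].round(4) if hasattr(o[k],'round') else o[k] for k in('time','tool_pos','ee_rot','wrist_force','width')})
E
python3 - <<'E'
from bar import *
save(s,'w3.png')
T=load('top');S=load('scene');print('tri',tri(ray(s,*r[0]),ray(T,280,203),ray(S,341,221.4)))
# wheel hub
s=load('wc1'); P=cloud(s); n=np.array([-0.20590622,-0.53538899,0.81912225]); w=np.array([0.5034699,-0.04793224,0.11265035]); c,d=ray(s,99,182.8); W=c+d*(n@(w-c))/(n@d); print('wheel centre',W,'hub',W+.026*n)
E
```

```text
[ 311  150   17  107 1763] ((319.0, 203.0), (106.0, 16.0), 90.0)
cloud ((0.46074947714805603, 0.22271254658699036), (0.013504833914339542, 0.0896395668387413), 69.01875305175781) [0.13360226 0.13533422]
ends [0.503  0.2062 0.135 ] [0.4195 0.2388 0.135 ] mid [0.4612 0.2225 0.135 ] yaw -21.32 0.08965998126364846
{'time': 3.3, 'tool_pos': array([0.4616, 0.2222, 0.2373]), 'ee_rot': array([-3.1401e+00, -2.1000e-03, -3.7040e-01]), 'wrist_force': array([-0.1929,  0.1145,  0.2659]), 'width': 0.09379896835523348}
tri [0.46164794 0.22210714 0.12544362]
wheel centre [ 0.50308756 -0.04764797  0.11274004] hub [ 0.497734   -0.06156809  0.13403722]
```

View pics/w3.png

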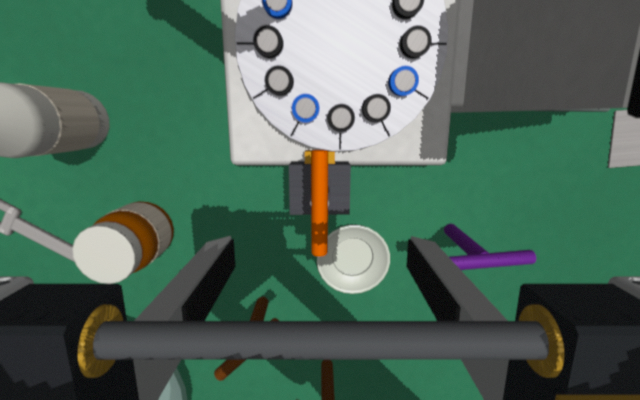

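The bar is vertical in the picture at column 319, rows 150–257, centred between the fingers and aligned to within 0.2 degrees. Down and grip.

carry_out:
  steps:
    - [[0,0,0.05],0,-1]
    - [[0,0,0.1],0,-1]
    - [[0,-0.001,0.126],0,-1]
    - [[0,-0.001,0.126],0,0.3]
    - [[0,-0.001,0.126],0,1]
    - [[0,-0.001,0.126],0,1]
    - [[0,-0.001,0.126],0,1]
    - [[0,-0.001,0.126],0,1]

```text
time: 4.3
tool_pos: [0.4612, 0.2242, 0.1101]
ee_rot: [-3.141, -0.001, -0.368]
wrist_force: [-0.1, -0.0, 0.5]
width: 0.0479
finger_force: 0.0
```

carry_out:
  steps:
    - [[0,0,0],0,1]
    - [[0,0,0],0,1]
    - [[0,0,0],0,1]
    - [[0,0,0],0,1]
    - [[0,0,0],0,1]

```text
time: 4.92
tool_pos: [0.4607, 0.2236, 0.1094]
ee_rot: [3.14, 0.0, -0.368]
wrist_force: [-0.4, -2.0, 0.8]
width: 0.0149
finger_force: 30.0
```

Run:
```python
from h import *
plan([.461,.2225,.11],[np.pi,0,np.radians(-21.2)]); print(robot.get_obs()['width'],robot.get_obs()['finger_force'])
```

```text
at 4.925 [0.4607 0.2236 0.1094] [ 3.1403e+00  2.0000e-04 -3.6820e-01] shift [ 0.0007  0.0009 -0.0006] rotvec tool deg [0.08 0.01 0.1 ]
0.014919524064343928 30.01274898648262
```

carry_out:
  steps:
    - [[0,0.001,0],0.6,1]
    - [[0,0.001,0],1.2,1]
    - [[0,0.001,0],1.8,1]
    - [[0,0.001,0],2.3,1]
    - [[0,0.001,0],2.3,1]
    - [[0,0.001,0],2.3,1]

```text
time: 5.68
tool_pos: [0.4657, 0.215, 0.1098]
ee_rot: [-3.098, 0.051, -0.723]
wrist_force: [-3.9, 41.0, -4.6]
width: 0.0155
finger_force: 30.0
```

Run:
```python
from bar import *
```

```text
[ 301  184   35  137 3911] ((318.6329040527344, 252.2090301513672), (137.151123046875, 29.740367889404297), 86.90594482421875)
cloud ((0.47042539715766907, 0.21038208901882172), (0.014529936015605927, 0.06964979320764542), 51.61493682861328) [0.13268849 0.13538319]
ends [0.4989 0.1865 0.1349] [0.4444 0.2304 0.1349] mid [0.4716 0.2084 0.1349] yaw -38.85 0.07004788877373194
{'time': 5.725, 'tool_pos': array([0.4656, 0.215 , 0.1098]), 'ee_rot': array([-3.0981,  0.0504, -0.7231]), 'wrist_force': array([-3.4435, 40.6523, -3.8582]), 'width': 0.015153310142844392}
```

Run:
```python
from h import *
o=robot.get_obs(); print({k:np.round(v,3) for k,v in o.items()})
```

```text
{'time': np.float64(5.725), 'joint_positions': array([0.277, 0.03 , 1.623, 0.066, 1.479, 2.566]), 'qvel': array([ 0.003,  0.001, -0.001, -0.006,  0.002,  0.001]), 'joint_torque': array([-19.833, -32.144, -27.49 , -13.347,   2.4  ,  -0.052]), 'tool_pos': array([0.466, 0.215, 0.11 ]), 'ee_rot': array([-3.098,  0.05 , -0.723]), 'wrist_force': array([-3.443, 40.652, -3.858]), 'wrist_torque': array([ 7.754,  0.612, -0.016]), 'finger_force': np.float64(30.004), 'width': np.float64(0.015)}
```

carry_out:
  steps:
    - [[0,0,0],0,1]
    - [[0,0,0],0,1]

```text
time: 5.98
tool_pos: [0.4656, 0.215, 0.1098]
ee_rot: [-3.098, 0.05, -0.723]
wrist_force: [-3.6, 40.1, -4.1]
width: 0.0148
finger_force: 30.0
```

Run:
```python
from h import *
o=robot.get_obs(); print({k:np.round(v,3) for k,v in o.items()})
s=snap('scene'); save(s,'s2.png',(250,150,450,300),4)
```

```text
{'time': np.float64(5.975), 'joint_positions': array([0.277, 0.03 , 1.623, 0.066, 1.479, 2.566]), 'qvel': array([ 0.001, -0.001,  0.001,  0.   ,  0.001,  0.002]), 'joint_torque': array([-19.588, -32.116, -27.494, -13.265,   2.392,  -0.053]), 'tool_pos': array([0.466, 0.215, 0.11 ]), 'ee_rot': array([-3.098,  0.05 , -0.723]), 'wrist_force': array([-3.623, 40.069, -4.116]), 'wrist_torque': array([ 7.641,  0.622, -0.085]), 'finger_force': np.float64(30.003), 'width': np.float64(0.015)}
```

View pics/s2.png

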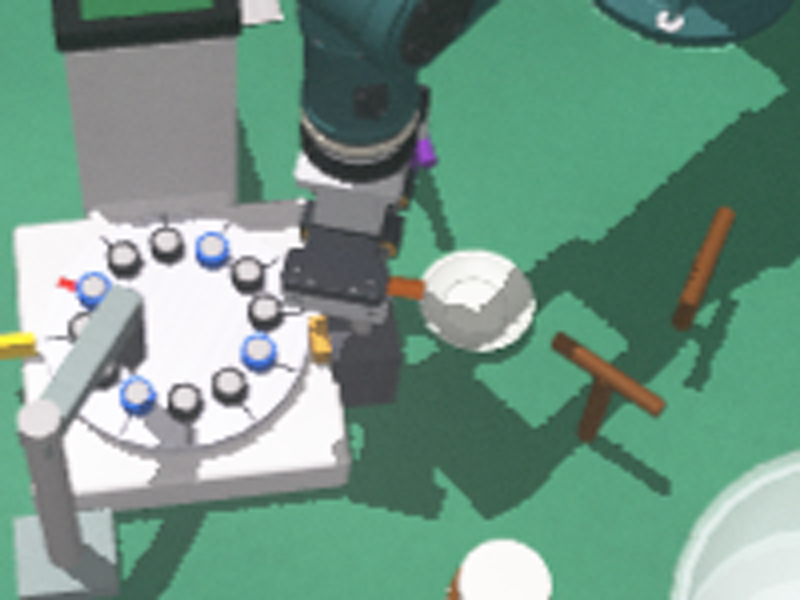

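The picture shows the bar twisted in the jaws at crop (400,288), with the pin still in the block. Joint 6 has reached its limit (2.566), so the arm leans sideways at 40 N. I turn back in part and read the pose.

carry_out:
  steps:
    - [[0,0,0],-0.5,1]
    - [[0,0,0],-1,1]
    - [[0,0,0],-1,1]

```text
time: 6.4
tool_pos: [0.4666, 0.2148, 0.1099]
ee_rot: [-3.089, 0.04, -0.548]
wrist_force: [-2.0, 39.6, -5.5]
width: 0.0154
finger_force: 30.3
```

Run:
```python
from h import *
o=robot.get_obs(); print({k:np.round(v,3) for k,v in o.items()})
plan([.461,.2225,.11],[np.pi,0,np.radians(-21.2)])
```

```text
{'time': np.float64(6.4), 'joint_positions': array([0.277, 0.031, 1.623, 0.065, 1.477, 2.391]), 'qvel': array([-0.001, -0.   , -0.   , -0.001, -0.   ,  0.018]), 'joint_torque': array([-18.91 , -32.597, -27.101, -12.966,   3.072,  -0.334]), 'tool_pos': array([0.467, 0.215, 0.11 ]), 'ee_rot': array([-3.089,  0.04 , -0.548]), 'wrist_force': array([-1.977, 39.623, -5.477]), 'wrist_torque': array([ 7.626,  0.243, -0.261]), 'finger_force': np.float64(30.269), 'width': np.float64(0.015)}
at 6.4 [0.4666 0.2148 0.1099] [-3.0894  0.0398 -0.5485] shift [-0.0087 -0.0036  0.0004] rotvec tool deg [ -3.18   2.   -10.28]
```

carry_out:
  steps:
    - [[-0.003,-0.001,0],-0.3,1]
    - [[-0.006,-0.002,0],-0.6,1]
    - [[-0.008,-0.003,0],-1.0,1]
    - [[-0.008,-0.003,0],-1.0,1]

```text
time: 6.9
tool_pos: [0.4648, 0.2162, 0.1102]
ee_rot: [-3.091, 0.019, -0.378]
wrist_force: [4.6, 27.2, -6.5]
width: 0.0153
finger_force: 30.9
```

Run:
```python
from h import *
o=robot.get_obs(); print({k:np.round(v,3) for k,v in o.items()})
plan([.461,.2225,.11],[np.pi,0,np.radians(-21.2)])
```

```text
{'time': np.float64(6.9), 'joint_positions': array([0.289, 0.026, 1.627, 0.052, 1.473, 2.233]), 'qvel': array([-0.004,  0.002, -0.001,  0.005,  0.   ,  0.012]), 'joint_torque': array([-11.314, -32.967, -26.141,  -8.372,   4.395,  -0.582]), 'tool_pos': array([0.465, 0.216, 0.11 ]), 'ee_rot': array([-3.091,  0.019, -0.378]), 'wrist_force': array([ 4.556, 27.182, -6.491]), 'wrist_torque': array([ 5.346, -1.256, -0.548]), 'finger_force': np.float64(30.92), 'width': np.float64(0.015)}
at 6.9 [0.4648 0.2162 0.1102] [-3.0906  0.0195 -0.3779] shift [-0.0058 -0.0044  0.0006] rotvec tool deg [-2.93  1.11 -0.48]
```

carry_out:
  steps:
    - [[-0.001,-0.004,0],0,1]
    - [[-0.002,-0.008,0],0,1]
    - [[-0.004,-0.013,0],0,1]
    - [[-0.004,-0.013,0],0,1]

```text
time: 7.4
tool_pos: [0.4651, 0.2184, 0.1101]
ee_rot: [-3.115, 0.014, -0.381]
wrist_force: [3.6, 3.1, 1.5]
width: 0.015
finger_force: 30.3
```

Run:
```python
from h import *
o=robot.get_obs(); print({k:np.round(v,3) for k,v in o.items()})
plan([.461,.2225,.11],[np.pi,0,np.radians(-21.2)])
```

```text
{'time': np.float64(7.4), 'joint_positions': array([0.308, 0.038, 1.613, 0.03 , 1.484, 2.258]), 'qvel': array([-0.01 , -0.003,  0.004,  0.011,  0.   , -0.004]), 'joint_torque': array([-5.1000e-01, -3.0017e+01, -2.6640e+01, -5.7200e-01,  1.4500e+00,
       -2.9000e-02]), 'tool_pos': array([0.465, 0.218, 0.11 ]), 'ee_rot': array([-3.115,  0.014, -0.381]), 'wrist_force': array([3.575, 3.103, 1.544]), 'wrist_torque': array([ 0.672, -0.784, -0.052]), 'finger_force': np.float64(30.263), 'width': np.float64(0.015)}
at 7.4 [0.4651 0.2184 0.1101] [-3.1146  0.0141 -0.381 ] shift [-0.0054 -0.0023  0.0003] rotvec tool deg [-1.55  0.8  -0.64]
```

carry_out:
  steps:
    - [[0,0,0],-0.6,1]
    - [[0,-0.001,0],-1.2,1]
    - [[0,-0.002,0],-1.8,1]
    - [[0,-0.002,0],-1.8,1]
    - [[0,-0.001,0],-1.2,1]
    - [[0,0,0],-0.6,1]
    - [[0,0,0],0.0,1]
    - [[0,0,0],0.0,1]
    - [[0,0,0],0,1]

```text
time: 8.52
tool_pos: [0.4651, 0.2179, 0.11]
ee_rot: [-3.115, 0.014, -0.384]
wrist_force: [5.0, 3.6, 0.5]
width: 0.0154
finger_force: 30.1
```

```bash
python3 bar.py; python3 -c "
from h import *
plan([.461,.2225,.11],[np.pi,0,np.radians(-21.2)])"
```

```text
[ 304  186   40  135 3872] ((323.5127258300781, 253.32232666015625), (30.99246597290039, 135.796875), 4.085616588592529)
cloud ((0.4686557352542877, 0.2148161083459854), (0.0142514081671834, 0.07049914449453354), 63.68977355957031) [0.13350818 0.1351051 ]
ends [0.44   0.2281 0.1348] [0.502  0.1983 0.1348] mid [0.471  0.2132 0.1348] yaw -25.68 0.06872340287811757
{'time': 8.575, 'tool_pos': array([0.4651, 0.218 , 0.11  ]), 'ee_rot': array([-3.1146,  0.0143, -0.3835]), 'wrist_force': array([5.1185, 3.902 , 1.0349]), 'width': 0.015028770791368936}
at 8.575 [0.4651 0.218  0.11  ] [-3.1146  0.0143 -0.3835] shift [-0.0055 -0.0027  0.0001] rotvec tool deg [-1.55  0.81 -0.78]
```

The bar measures -25.7 degrees, 4.6 off. I turn it a bit further so the return clearly crosses zero, then pull.

carry_out:
  steps:
    - [[0,0,0],-0.4,1]
    - [[0,0,0],-0.6,1]
    - [[0,0,0],-0.6,1]

```text
time: 8.95
tool_pos: [0.4651, 0.2187, 0.11]
ee_rot: [-3.112, 0.012, -0.279]
wrist_force: [4.5, 6.1, -0.3]
width: 0.0152
finger_force: 30.4
```

```bash
python3 bar.py
```

```text
[ 303  186   42  135 3856] ((323.4927062988281, 253.57000732421875), (30.35585594177246, 136.38082885742188), 5.924582004547119)
cloud ((0.46878957748413086, 0.2156374454498291), (0.014333504252135754, 0.07034630328416824), 67.68101501464844) [0.13363832 0.13521951]
ends [0.4392 0.2272 0.1349] [0.5034 0.2021 0.1349] mid [0.4713 0.2146 0.1349] yaw -21.41 0.06893796241776476
{'time': 9.0, 'tool_pos': array([0.4651, 0.2186, 0.11  ]), 'ee_rot': array([-3.1118,  0.0119, -0.2792]), 'wrist_force': array([ 4.4729,  5.553 , -0.3779]), 'width': 0.015302317737251268}
```

carry_out:
  steps:
    - [[0.001,-0.003,-0.004],0.6,1]
    - [[0.001,-0.003,-0.009],0,1]
    - [[0.001,-0.003,-0.014],0.6,1]
    - [[0.001,-0.003,-0.02],0,1]
    - [[0.001,-0.003,-0.026],0.6,1]
    - [[0.001,-0.003,-0.032],0,1]
    - [[0.001,-0.003,-0.038],0.6,1]
    - [[0.001,-0.003,-0.044],0,1]
    - [[0.001,-0.003,-0.052],0.3,1]
    - [[0.001,-0.003,-0.06],0,1]

```text
time: 10.25
tool_pos: [0.4639, 0.2168, 0.1673]
ee_rot: [-3.121, 0.02, -0.278]
wrist_force: [-0.3, 0.3, -1.9]
width: 0.0157
finger_force: 29.9
```

```bash
python3 bar.py
```

```text
[ 305  185   37  136 3851] ((323.0097351074219, 252.8443603515625), (30.191089630126953, 136.29656982421875), 3.5763344764709473)
cloud ((0.4683930575847626, 0.2140340507030487), (0.014243864454329014, 0.0693928599357605), 69.751220703125) [0.19074862 0.19230703]
ends [0.438  0.2244 0.192 ] [0.5032 0.2017 0.192 ] mid [0.4706 0.2131 0.192 ] yaw -19.18 0.06910712909532975
{'time': 10.3, 'tool_pos': array([0.4646, 0.2171, 0.1687]), 'ee_rot': array([-3.1197,  0.0175, -0.2763]), 'wrist_force': array([ 0.6287, -0.039 , -1.7316]), 'width': 0.01522879915299528}
```

```bash
python3 -c "
from h import *
for p in ([.44,.21,.26],[.36,.1,.26],[.36,-.1,.26],[.38,-.25,.26],[.46,-.33,.26],[.537,-.339,.26]): plan(p)"
```

```text
at 10.3 [0.4646 0.2171 0.1687] [-3.1197  0.0175 -0.2763] shift [-0.0233  0.0115 -0.0912] 
at 10.3 [0.4646 0.2171 0.1687] [-3.1197  0.0175 -0.2763] shift [-0.0703  0.1391 -0.0931] 
at 10.3 [0.4646 0.2171 0.1687] [-3.1197  0.0175 -0.2763] shift [-0.0157  0.3315 -0.0983] 
at 10.3 [0.4646 0.2171 0.1687] [-3.1197  0.0175 -0.2763] shift [ 0.0444  0.4703 -0.1024] 
at 10.3 [0.4646 0.2171 0.1687] [-3.1197  0.0175 -0.2763] shift [ 0.1432  0.5254 -0.1053] 
at 10.3 [0.4646 0.2171 0.1687] [-3.1197  0.0175 -0.2763] shift [ 0.2197  0.513  -0.1064]
```

carry_out:
  steps:
    - [[0,0,-0.03],0,1]
    - [[-0.01,0.005,-0.06],0,1]
    - [[-0.023,0.012,-0.091],0,1]
    - [[-0.04,0.05,-0.091],0,1]
    - [[-0.055,0.09,-0.092],-0.2,1]
    - [[-0.07,0.139,-0.093],-0.4,1]
    - [[-0.055,0.19,-0.094],-0.6,1]
    - [[-0.04,0.24,-0.096],-0.8,1]
    - [[-0.025,0.29,-0.097],-1.1,1]
    - [[-0.016,0.33,-0.098],-1.4,1]

```text
time: 11.55
tool_pos: [0.3591, -0.0992, 0.2577]
ee_rot: [-3.113, 0.012, -0.035]
wrist_force: [0.1, 0.1, -2.8]
width: 0.0152
finger_force: 30.0
```

```bash
python3 -c "
from h import *
for p in ([.38,-.25,.26],[.46,-.33,.26],[.537,-.339,.26]): plan(p,[np.pi,0,np.radians(-.3)])"
```

```text
at 11.55 [ 0.3591 -0.0992  0.2577] [-3.1129  0.0122 -0.0348] shift [ 0.0261  0.1498 -0.0069] rotvec tool deg [-1.66  0.68 -1.7 ]
at 11.55 [ 0.3591 -0.0992  0.2577] [-3.1129  0.0122 -0.0348] shift [ 0.1089  0.2269 -0.0102] rotvec tool deg [-1.66  0.68 -1.7 ]
at 11.55 [ 0.3591 -0.0992  0.2577] [-3.1129  0.0122 -0.0348] shift [ 0.1861  0.2332 -0.0113] rotvec tool deg [-1.66  0.68 -1.7 ]
```

carry_out:
  steps:
    - [[0.01,0.05,-0.003],0,1]
    - [[0.02,0.1,-0.006],-0.1,1]
    - [[0.03,0.15,-0.008],-0.2,1]
    - [[0.065,0.19,-0.01],-0.2,1]
    - [[0.1,0.22,-0.01],-0.2,1]
    - [[0.14,0.232,-0.011],-0.2,1]
    - [[0.17,0.233,-0.011],-0.2,1]
    - [[0.186,0.233,-0.011],-0.2,1]
    - [[0.186,0.233,-0.011],-0.2,1]

```text
time: 12.68
tool_pos: [0.5387, -0.3362, 0.2595]
ee_rot: [-3.11, 0.012, 0.001]
wrist_force: [0.9, -0.2, -3.2]
width: 0.015
finger_force: 30.0
```

```bash
cat > cr.py <<'E'
from bar import *
s=load('wrist'); P=cloud(s)
m=mask(s,100,125)>0; t=m&(P[...,2]>.118)&(P[...,2]<.135); q=P[t]; n=np.array([np.cos(np.radians(-4.5)),np.sin(np.radians(-4.5)),0])
print('plates',t.sum()); x=(q-np.array([.533,-.339,0]))@n; y=q@np.array([-n[1],n[0],0])
for a in(x<0,x>0):
    if a.sum()>10: r=q[a]; print(a.sum(),cv2.minAreaRect(r[:,:2].astype(np.float32)))
E
python3 -c "
from cr import *
save(s,'w4.png')"
```

```text
Traceback (most recent call last):
  File "cr.py", line 1, in <module>
    from bar import *
  File "bar.py", line 5, in <module>
    n,l,st,c=cv2.connectedComponentsWithStats(m); i=1+np.argmax(st[1:,4]); w=l==i
                                                      ~~~~~~~~~^^^^^^^^^^
ValueError: attempt to get argmax of an empty sequence
```

The height cut-off in bar.py was for the bore, so I raise it.

```bash
sed -i 's/>.2\]=0/>.32]=0/' bar.py; python3 -c "
from cr import *
save(s,'w4.png')"
```

```text
[ 305  186   37  135 3786] ((322.40936279296875, 253.296142578125), (29.47614097595215, 135.65672302246094), 4.332313537597656)
cloud ((0.5431921482086182, -0.3377007842063904), (0.014341382309794426, 0.06972090154886246), 85.72044372558594) [0.28371997 0.28524606]
ends [ 0.511  -0.3354  0.285 ] [ 0.5795 -0.3401  0.285 ] mid [ 0.5453 -0.3377  0.285 ] yaw -3.92 0.06866676996520435
{'time': 12.775, 'tool_pos': array([ 0.538 , -0.3365,  0.261 ]), 'ee_rot': array([-3.112e+00,  1.020e-02,  1.100e-03]), 'wrist_force': array([-4.8640e-01,  5.0000e-04, -3.1157e+00]), 'width': 0.015131683530522523}
plates 901
432 ((0.504387617111206, -0.3361285328865051), (0.0695599839091301, 0.00862221047282219), 85.47856140136719)
469 ((0.560025155544281, -0.3404025137424469), (0.07001233100891113, 0.008321955800056458), 85.68902587890625)
```

View pics/w4.png

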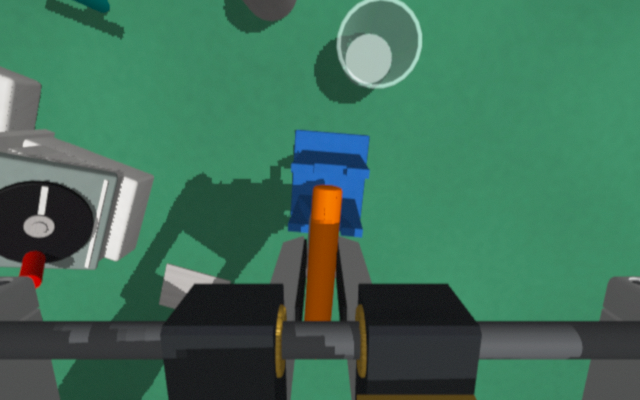

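The picture shows the bar end at (327,200), over the near plate (row 215) and heading for the far plate's notch (row 165), with its yaw matching the cradle's. Lowering.

carry_out:
  steps:
    - [[-0.002,0.002,0.02],0,1]
    - [[-0.002,0.003,0.045],0,1]
    - [[-0.002,0.004,0.07],0,1]
    - [[-0.0015,0.005,0.095],0,1]
    - [[-0.001,0.005,0.12],0,1]
    - [[-0.001,0.006,0.14],0,1]
    - [[-0.001,0.006,0.148],0,1]
    - [[-0.001,0.006,0.148],0,1]

```text
time: 13.78
tool_pos: [0.5364, -0.3384, 0.1141]
ee_rot: [-3.113, 0.008, 0.002]
wrist_force: [0.8, -0.1, -2.4]
width: 0.0154
finger_force: 30.0
```

```bash
python3 bar.py
```

```text
[ 305  185   37  137 3831] ((322.5482177734375, 253.32485961914062), (29.353784561157227, 137.50680541992188), 4.085616588592529)
cloud ((0.5412115454673767, -0.33957985043525696), (0.014451975002884865, 0.0698612630367279), 86.76990509033203) [0.13752695 0.13908616]
ends [ 0.5087 -0.3376  0.1388] [ 0.578  -0.3421  0.1388] mid [ 0.5433 -0.3398  0.1388] yaw -3.66 0.06950151693311124
{'time': 13.825, 'tool_pos': array([ 0.537 , -0.3388,  0.115 ]), 'ee_rot': array([-3.1142e+00,  6.4000e-03,  1.9000e-03]), 'wrist_force': array([-0.547 ,  0.0087, -2.7697]), 'width': 0.01512940469061234}
```

carry_out:
  steps:
    - [[0,0,0.005],0,1]
    - [[0,0,0.009],0,1]
    - [[0,0,0.0095],0,1]
    - [[0,0,0.0095],0,0.5]
    - [[0,0,0.0095],0,0.2]
    - [[0,0,0.0095],0,0]
    - [[0,0,0.0095],0,-0.4]
    - [[0,0,0.0095],0,-0.4]

```text
time: 14.82
tool_pos: [0.5372, -0.3383, 0.1048]
ee_rot: [-3.114, 0.007, 0.002]
wrist_force: [-0.2, 1.2, -0.1]
width: 0.0602
finger_force: 0.0
```

```bash
python3 bar.py
```

```text
[ 304  185   37  137 3806] ((321.865478515625, 253.38323974609375), (29.28253746032715, 137.43556213378906), 4.085616588592529)
cloud ((0.5419358015060425, -0.3389919102191925), (0.014072621241211891, 0.06961029022932053), 85.82025146484375) [0.12754645 0.12914448]
ends [ 0.509  -0.3372  0.1289] [ 0.5786 -0.3416  0.1289] mid [ 0.5438 -0.3394  0.1289] yaw -3.65 0.06975353143401904
{'time': 14.875, 'tool_pos': array([ 0.5371, -0.3383,  0.1047]), 'ee_rot': array([-3.1137e+00,  6.9000e-03,  2.4000e-03]), 'wrist_force': array([-0.2242,  0.3386,  0.3739]), 'width': 0.06344871143791127}
```

The pin hangs: the bar's top is at 0.129, so its centre is at about 0.122. I back off, and check from stored depth whether a vertical tool clears the readout box.

carry_out:
  steps:
    - [[0,0,0],0,-0.4]
    - [[0,0,-0.02],0,-0.4]
    - [[0,0,-0.06],0,-0.6]
    - [[0,0,-0.11],0,-1]
    - [[0,0,-0.17],0,-1]
    - [[-0.02,0,-0.2],0,-1]
    - [[-0.06,0,-0.2],0,-1]
    - [[-0.06,0,-0.2],0,-1]

```text
time: 15.88
tool_pos: [0.477, -0.3442, 0.3064]
ee_rot: [-3.115, 0.006, 0.0]
wrist_force: [-0.0, 0.5, -0.2]
width: 0.0936
finger_force: 0.0
```

Run:
```python
from h import *
# gripper shape from initial top view, tool frame (start pose)
P=cloud(load('top')); R=Rt([-3.1394,0,.2289]); t=np.array([.1247,-.5351,.2043])
q=(P-t)@R; m=(abs(q[...,0])<.14)&(abs(q[...,1])<.12)&(q[...,2]<.0)&(q[...,2]>-.5); q=q[m]
for lo,hi in((-.5,-.3),(-.3,-.25),(-.25,-.2),(-.2,-.15),(-.15,-.09),(-.09,0)):
    r=q[(q[:,2]>lo)&(q[:,2]<=hi)]
    if len(r): print('tool z',lo,hi,len(r),'x',np.percentile(r[:,0],[1,99]).round(3),'y',np.percentile(r[:,1],[1,99]).round(3))
# box in stage axes relative hub
ys=np.array([.359,.933,0]);xs=np.array([.933,-.359,0]); hub=np.array([.4977,-.0616,0])
for n in('wc2','wc1','top','scene'):
    P=cloud(load(n)); d=P-hub; X,Y=d@xs,d@ys; m=(abs(X)<.1)&(Y>0)&(Y<.2)&(P[...,2]>.2)&(P[...,2]<.36)
    if m.sum(): print(n,m.sum(),'Y',np.percentile(Y[m],[1,99]).round(3),'X',np.percentile(X[m],[1,99]).round(3),'z',np.percentile(P[m][:,2],[1,50,99]).round(3))
s=snap('wrist'); blobs(s,172,6); blobs(s,6,17); P=cloud(s)
print('hub est red pts rel'); o=robot.get_obs(); print(o['tool_pos'],o['ee_rot'],o['joint_positions'].round(3))
print('stage y=-.26 etc'); plan([.43,-.2,.33],[*o['ee_rot'][:2],1.2])
```

```text
tool z -0.5 -0.3 2599 x [-0.057  0.064] y [-0.117  0.032]
tool z -0.3 -0.25 216 x [-0.03   0.034] y [-0.034 -0.005]
tool z -0.25 -0.2 195 x [-0.036  0.033] y [-0.036 -0.006]
tool z -0.2 -0.15 276 x [-0.034  0.032] y [-0.041 -0.011]
tool z -0.15 -0.09 150 x [-0.029  0.027] y [-0.054 -0.012]
wc2 11600 Y [0.047 0.106] X [-0.065  0.061] z [0.213 0.264 0.266]
top 724 Y [0.045 0.104] X [-0.066  0.062] z [0.246 0.264 0.271]
scene 1353 Y [0.05  0.111] X [-0.063  0.063] z [0.202 0.261 0.268]
[35, 183, 24, 32, 596] [ 46.4 198.5] P [ 0.465 -0.057  0.143] zmax 0.155
[311, 85, 18, 92, 1173] [319.6 130.1] P [ 0.533 -0.339  0.128] zmax 0.131
hub est red pts rel
[ 0.47805128 -0.34411948  0.30562026] [-3.11421055e+00  5.82801803e-03  1.25092521e-03] [-0.73   0.197  1.051  0.018  1.916  0.845]
stage y=-.26 etc
at 15.925 [ 0.4781 -0.3441  0.3056] [-3.1142e+00  5.8000e-03  1.3000e-03] shift [-0.048  -0.1448 -0.0201] rotvec tool deg [ -0.4   -1.88 -68.66]
```

A vertical tool would foul the box: its edge is only 48 mm beyond the hub and its top is at z 0.266, so the tool has to lean. Moves carry no tilt command, but the earlier clamped pose showed that a pose beyond reach is met with tilt, and the tilt then stays. I will stretch out past the reach limit along the stage's +y (azimuth 69 degrees), high and free of things, so the fingers point outward.

carry_out:
  steps:
    - [[-0.02,-0.04,-0.04],0,-1]
    - [[-0.04,-0.09,-0.08],-0.7,-1]
    - [[-0.06,-0.15,-0.1],-1.4,-1]
    - [[-0.08,-0.21,-0.1],-2.1,-1]
    - [[-0.1,-0.27,-0.1],-2.8,-1]
    - [[-0.12,-0.33,-0.1],-3.5,-1]
    - [[-0.13,-0.39,-0.1],-4.2,-1]
    - [[-0.14,-0.45,-0.1],-5,-1]
    - [[-0.14,-0.51,-0.1],-6,-1]
    - [[-0.14,-0.56,-0.1],-6.9,-1]

```text
time: 17.18
tool_pos: [0.3377, 0.2156, 0.4216]
ee_rot: [-3.125, -0.024, 1.214]
wrist_force: [0.2, -0.4, 0.2]
width: 0.0935
finger_force: 0.0
```

```bash
python3 -c "
from h import *
for p in ([.26,.68,.42],[.33,.86,.42]): plan(p)
print(robot.get_obs()['joint_positions'].round(3))"
```

```text
at 17.175 [0.3377 0.2156 0.4216] [-3.1254 -0.0243  1.2139] shift [ 0.4078 -0.2348  0.0153] 
at 17.175 [0.3377 0.2156 0.4216] [-3.1254 -0.0243  1.2139] shift [ 0.6008 -0.2321  0.0199] 
[ 0.401 -0.189  1.203  0.034  2.122  0.776]
```

carry_out:
  steps:
    - [[0.05,-0.03,0],0,-1]
    - [[0.1,-0.06,0],0,-1]
    - [[0.15,-0.09,0],0,-1]
    - [[0.2,-0.12,0],0,-1]
    - [[0.25,-0.15,0],0,-1]
    - [[0.3,-0.18,0],0,-1]
    - [[0.35,-0.21,0.01],0,-1]
    - [[0.4,-0.235,0.01],0,-1]
    - [[0.45,-0.235,0.02],0,-1]
    - [[0.5,-0.235,0.02],0,-1]

```text
time: 18.42
tool_pos: [0.2736, 0.7096, 0.3722]
ee_rot: [-3.124, -0.059, 1.207]
wrist_force: [0.2, -1.1, 0.2]
width: 0.0944
finger_force: 0.0
```

```bash
cat > st.py <<'E'
from h import *
o=robot.get_obs(); R=Rt(o['ee_rot']); t=np.array([.206,.535,-.819])
print('t',o['time'],'pos',o['tool_pos'].round(4),'zdir',R[:,2].round(3),'ydir',R[:,1].round(3),'tilt',np.degrees(np.arccos(-R[2,2])).round(1),'err to crank axis',np.degrees(np.arccos(R[:,2]@t)).round(1),'q',o['joint_positions'].round(2),'F',o['wrist_force'].round(1),'w',round(float(o['width']),4))
E
python3 st.py
```

```text
t 18.425 pos [0.2736 0.7096 0.3722] zdir [ 0.005  0.061 -0.998] ydir [ 0.935 -0.355 -0.017] tilt 3.5 err to crank axis 31.7 q [1.12 0.66 0.28 0.03 2.15 1.5 ] F [ 0.2 -1.1  0.2] w 0.0944
```

Works: tilt 3.5 degrees, with joint 3 at its stop. Pushing further.

carry_out:
  steps:
    - [[0.06,0,0],0,-1]
    - [[0.12,0,0],0,-1]
    - [[0.18,0,0],0,-1]
    - [[0.24,0,0],0,-1]
    - [[0.24,0,0],0,-1]
    - [[0.24,0,0],0,-1]

```text
time: 19.18
tool_pos: [0.2988, 0.7757, 0.3026]
ee_rot: [-3.125, -0.118, 1.205]
wrist_force: [-0.7, 0.9, -0.7]
width: 0.0942
finger_force: 0.0
```

```bash
python3 st.py
```

```text
t 19.175 pos [0.2988 0.7757 0.3026] zdir [ 0.027  0.116 -0.993] ydir [ 0.934 -0.356 -0.016] tilt 6.8 err to crank axis 28.3 q [1.12 0.76 0.27 0.03 2.   1.5 ] F [-0.7  0.9 -0.7] w 0.0942
```

carry_out:
  steps:
    - [[0.0,0,-0.06],0,-1]
    - [[0.04,0,-0.1],0,-1]
    - [[0.08,0,-0.15],0,-1]
    - [[0.12,0,-0.2],0,-1]
    - [[0.17,0,-0.24],0,-1]
    - [[0.22,0,-0.28],0,-1]
    - [[0.27,0,-0.3],0,-1]
    - [[0.3,0,-0.3],0,-1]
    - [[0.3,0,-0.3],0,-1]
    - [[0.3,0,-0.3],0,-1]

```text
time: 20.42
tool_pos: [0.2845, 0.7344, 0.3904]
ee_rot: [-3.125, -0.168, 1.204]
wrist_force: [-0.7, -0.5, -0.6]
width: 0.094
finger_force: 0.0
```

```bash
python3 st.py
```

```text
t 20.425 pos [0.2845 0.7344 0.3904] zdir [ 0.044  0.162 -0.986] ydir [ 0.934 -0.356 -0.016] tilt 9.7 err to crank axis 25.4 q [1.12 0.64 0.28 0.04 2.06 1.5 ] F [-0.7 -0.5 -0.6] w 0.094
```

carry_out:
  steps:
    - [[0.06,0,-0.02],0,-1]
    - [[0.12,0,-0.04],0,-1]
    - [[0.18,0,-0.06],0,-1]
    - [[0.24,0,-0.08],0,-1]
    - [[0.3,0,-0.1],0,-1]
    - [[0.36,0,-0.12],0,-1]
    - [[0.42,0,-0.14],0,-1]
    - [[0.48,0,-0.16],0,-1]
    - [[0.54,0,-0.18],0,-1]
    - [[0.6,0,-0.2],0,-1]

```text
time: 21.68
tool_pos: [0.3005, 0.7784, 0.3573]
ee_rot: [-3.125, -0.222, 1.203]
wrist_force: [0.9, 0.3, 1.3]
width: 0.0941
finger_force: 0.0
```

```bash
python3 st.py
```

```text
t 21.675 pos [0.3005 0.7784 0.3573] zdir [ 0.064  0.212 -0.975] ydir [ 0.934 -0.356 -0.016] tilt 12.8 err to crank axis 22.3 q [1.12 0.69 0.27 0.04 1.95 1.5 ] F [0.9 0.3 1.3] w 0.0941
```

carry_out:
  steps:
    - [[0.06,0,-0.06],0,-1]
    - [[0.12,0,-0.12],0,-1]
    - [[0.18,0,-0.18],0,-1]

```text
time: 22.05
tool_pos: [0.2951, 0.7623, 0.4088]
ee_rot: [-3.125, -0.278, 1.202]
wrist_force: [0.9, 0.2, 0.8]
width: 0.0944
finger_force: 0.0
```

```bash
python3 st.py
```

```text
t 22.05 pos [0.2951 0.7623 0.4088] zdir [ 0.083  0.262 -0.962] ydir [ 0.934 -0.356 -0.016] tilt 15.9 err to crank axis 19.1 q [1.11 0.63 0.27 0.04 1.96 1.5 ] F [0.9 0.2 0.8] w 0.0944
```

A short call gains as much (3.2 degrees). Repeating.

carry_out:
  steps:
    - [[0.06,0,-0.06],0,-1]
    - [[0.12,0,-0.12],0,-1]
    - [[0.18,0,-0.18],0,-1]

```text
time: 22.42
tool_pos: [0.2895, 0.7455, 0.4536]
ee_rot: [-3.125, -0.328, 1.201]
wrist_force: [-0.6, 0.4, 0.4]
width: 0.0939
finger_force: 0.0
```

carry_out:
  steps:
    - [[0.06,0,-0.02],0,-1]
    - [[0.12,0,-0.04],0,-1]
    - [[0.18,0,-0.06],0,-1]

```text
time: 22.8
tool_pos: [0.2975, 0.7663, 0.4537]
ee_rot: [-3.124, -0.379, 1.2]
wrist_force: [-0.2, 0.5, -1.0]
width: 0.0941
finger_force: 0.0
```

carry_out:
  steps:
    - [[0.06,0,-0.06],0,-1]
    - [[0.12,0,-0.12],0,-1]
    - [[0.18,0,-0.18],0,-1]

```text
time: 23.18
tool_pos: [0.2887, 0.7411, 0.508]
ee_rot: [-3.124, -0.436, 1.199]
wrist_force: [0.2, -0.7, -0.5]
width: 0.0938
finger_force: 0.0
```

carry_out:
  steps:
    - [[0.06,0,-0.04],0,-1]
    - [[0.12,0,-0.08],0,-1]
    - [[0.18,0,-0.12],0,-1]

```text
time: 23.55
tool_pos: [0.2873, 0.7359, 0.5361]
ee_rot: [-3.123, -0.487, 1.198]
wrist_force: [-0.1, 0.4, -0.2]
width: 0.0941
finger_force: 0.0
```

```bash
python3 st.py
```

```text
t 23.55 pos [0.2873 0.7359 0.5361] zdir [ 0.153  0.443 -0.883] ydir [ 0.934 -0.356 -0.016] tilt 27.9 err to crank axis 7.3 q [1.1  0.48 0.27 0.07 1.9  1.5 ] F [-0.1  0.4 -0.2] w 0.0941
```

Two more make it about 34 degrees.

carry_out:
  steps:
    - [[0.06,0,-0.02],0,-1]
    - [[0.12,0,-0.04],0,-1]
    - [[0.18,0,-0.06],0,-1]

```text
time: 23.92
tool_pos: [0.2932, 0.7509, 0.5452]
ee_rot: [-3.123, -0.54, 1.197]
wrist_force: [-0.4, -0.6, 0.4]
width: 0.0939
finger_force: 0.0
```

carry_out:
  steps:
    - [[0.06,0,-0.02],0,-1]
    - [[0.12,0,-0.04],0,-1]
    - [[0.18,0,-0.06],0,-1]

```text
time: 24.3
tool_pos: [0.2973, 0.761, 0.5609]
ee_rot: [-3.122, -0.597, 1.196]
wrist_force: [-0.5, 0.2, -0.7]
width: 0.0937
finger_force: 0.0
```

```bash
python3 st.py
python3 - <<'E'
from h import *
hub=np.array([.4977,-.0616,.134]); t=np.array([.206,.535,-.819])
plan([.36,.25,.42],[-3.12,-.57,1.2]); plan(hub-t*.16,[-3.12,-.57,1.2])
E
```

```text
t 24.3 pos [0.2973 0.761  0.5609] zdir [ 0.187  0.53  -0.827] ydir [ 0.934 -0.356 -0.016] tilt 34.2 err to crank axis 1.8 q [1.1  0.47 0.27 0.08 1.8  1.51] F [-0.5  0.2 -0.7] w 0.0937
at 24.3 [0.2973 0.761  0.5609] [-3.1219 -0.5966  1.1956] shift [-0.4535  0.2428 -0.1424] rotvec tool deg [ 0.24 -1.53 -0.18]
at 24.3 [0.2973 0.761  0.5609] [-3.1219 -0.5966  1.1956] shift [-0.8146  0.4847 -0.2051] rotvec tool deg [ 0.24 -1.53 -0.18]
```

carry_out:
  steps:
    - [[-0.045,0.024,-0.014],0,-1]
    - [[-0.09,0.048,-0.028],0,-1]
    - [[-0.135,0.072,-0.042],0,-1]
    - [[-0.18,0.096,-0.056],0,-1]
    - [[-0.225,0.12,-0.07],0,-1]
    - [[-0.27,0.144,-0.084],0,-1]
    - [[-0.315,0.168,-0.098],0,-1]
    - [[-0.36,0.192,-0.112],0,-1]
    - [[-0.405,0.216,-0.127],0,-1]
    - [[-0.453,0.243,-0.142],0,-1]

```text
time: 25.55
tool_pos: [0.3597, 0.2494, 0.4195]
ee_rot: [-3.123, -0.598, 1.197]
wrist_force: [0.6, -0.3, 0.4]
width: 0.0939
finger_force: 0.0
```

```bash
python3 st.py
python3 - <<'E'
from h import *
hub=np.array([.4977,-.0616,.134]); t=np.array([.206,.535,-.819])
plan([.36,-.02,.37]);plan(hub-t*.14)
E
```

```text
t 25.55 pos [0.3597 0.2494 0.4195] zdir [ 0.188  0.531 -0.827] ydir [ 0.935 -0.355 -0.015] tilt 34.3 err to crank axis 1.8 q [ 0.02 -0.44  1.51  0.57  1.79  0.6 ] F [ 0.6 -0.3  0.4] w 0.0939
at 25.55 [0.3597 0.2494 0.4195] [-3.1232 -0.5976  1.1974] shift [-0.2351  0.0966 -0.1019] 
at 25.55 [0.3597 0.2494 0.4195] [-3.1232 -0.5976  1.1974] shift [-0.3603  0.2416 -0.043 ]
```

carry_out:
  steps:
    - [[-0.04,0.016,-0.017],0,-1]
    - [[-0.08,0.032,-0.034],0,-1]
    - [[-0.12,0.048,-0.051],0,-1]
    - [[-0.16,0.064,-0.068],0,-1]
    - [[-0.2,0.08,-0.085],0,-1]
    - [[-0.24,0.1,-0.1],0,-1]
    - [[-0.28,0.14,-0.09],0,-1]
    - [[-0.32,0.18,-0.07],0,-1]
    - [[-0.35,0.22,-0.05],0,-1]
    - [[-0.36,0.242,-0.043],0,-1]

```text
time: 26.8
tool_pos: [0.4695, -0.1359, 0.2456]
ee_rot: [-3.115, -0.599, 1.191]
wrist_force: [1.0, -0.1, -0.0]
width: 0.0941
finger_force: 0.0
```

```bash
python3 st.py
cat > grip.py <<'E'
from h import *
s=snap('wrist'); P=cloud(s); o=robot.get_obs(); R=Rt(o['ee_rot']); n=np.array([-.206,-.535,.819]); hub0=np.array([.4977,-.0616,.134])
ez=n/np.linalg.norm(n); ex=np.array([.933,-.359,0]); ex-=ez*(ex@ez); ex/=np.linalg.norm(ex); ey=np.cross(ez,ex); C=np.stack([ex,ey,ez])
m=mask(s,172,6)>0; m&=np.linalg.norm(np.nan_to_num(P)-hub0,axis=-1)<.09; m=cv2.erode(m.astype(np.uint8),np.ones((3,3)))>0
q=(P[m]-hub0)@C.T; top=q[q[:,2]>np.percentile(q[:,2],98)-.004]
print('grip pts in crank frame',len(q),'z pct',np.percentile(q[:,2],[1,50,99]).round(4),'top centre',cv2.minEnclosingCircle(top[:,:2].astype(np.float32)),top.mean(0).round(4))
h=cv2.cvtColor(s['image'],cv2.COLOR_RGB2HSV); Q=(P-hub0)@C.T; d=(h[...,2]<50)&(abs(Q[...,2]+.026)<.006)&(np.hypot(Q[...,0],Q[...,1])<.06)
pts=Q[d]; c=cv2.minEnclosingCircle(cv2.convexHull(pts[:,:2].astype(np.float32))); print('wheel',len(pts),c,np.median(pts[:,2]).round(4))
E
python3 - <<'E'
from grip import *
save(s,'w5.png')
E
```

```text
t 26.8 pos [ 0.4695 -0.1359  0.2456] zdir [ 0.184  0.533 -0.826] ydir [ 0.934 -0.357 -0.022] tilt 34.3 err to crank axis 1.9 q [-0.78  0.02  1.48  0.56  1.88 -0.3 ] F [ 1.  -0.1 -0. ] w 0.0941
grip pts in crank frame 445 z pct [-0.0274  0.0193  0.0221] top centre ((-0.037424422800540924, -0.003074915148317814), 0.008330236189067364) [-0.0362 -0.0031  0.0206]
wheel 4719 ((-0.0005671204999089241, -0.0024361286778002977), 0.044757500290870667) -0.0262
```

View pics/w5.png

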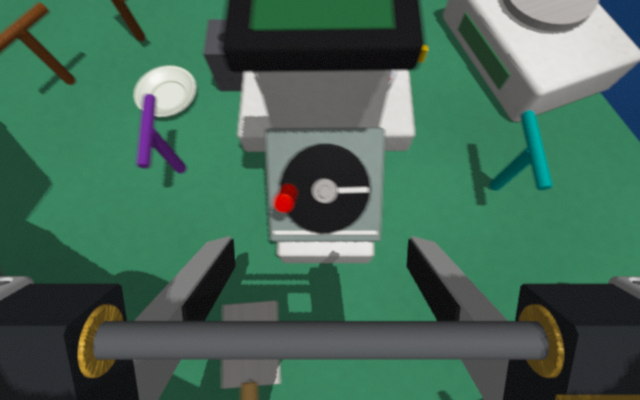

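The leaned view is clear: wheel centre (325,188), grip top (285,202), box edge at row 65 and all fingers free. In the crank frame the grip is at (-37,-3) mm and the hub at (-0.6,-2.4) mm.

Run:
```python
from grip import *
r=np.hypot(Q[...,0]+.0006,Q[...,1]+.0024)
for a,b in((0,.006),(.006,.01),(.01,.014),(.014,.018),(.018,.024)): print(a,b,np.percentile(Q[(r>=a)&(r<b)][:,2],[50,98]).round(4))
for z in(.07,-.016): plan(hub0+C.T@np.array([-.0370,-.0031,z]),None)
print('tool in crank frame',(C@R).round(3).tolist())
# disc angle from wc2
w=load('wc2'); W=cloud(w); m=mask(w,172,6)>0; m[:,:250]=0; m[:,300:]=0; rp=W[m&(W[...,2]<.075)&(W[...,2]>.055)]
mm=mask(w,22,34)>0; pp=W[mm&(W[...,2]>.05)]
xs=np.array([.9333,-.359]); ys=np.array([.359,.9333]); 
d=(abs(W[...,2]-.065)<.004)&(w['image'].min(-1)>150); dd=W[d][:,:2]
hb=(hub0+C.T@np.array([-.0006,-.0024,0]))[:2]; print('pointer rel hub',((pp[:,:2]-hb)@np.array([xs,ys]).T).mean(0), 'red',((rp[:,:2]-hb)@np.array([xs,ys]).T).mean(0))
print('disc',len(dd),((dd-hb)@np.array([xs,ys]).T).min(0),((dd-hb)@np.array([xs,ys]).T).max(0))
```

```text
grip pts in crank frame 443 z pct [-0.0215  0.02    0.022 ] top centre ((-0.03764062374830246, -0.002757101785391569), 0.008417297154664993) [-0.0375 -0.0024  0.0206]
wheel 5013 ((-0.0028769911732524633, -0.0018810132751241326), 0.045096684247255325) -0.0262
0 0.006 [-0.0215 -0.0201]
0.006 0.01 [-0.024  -0.0207]
0.01 0.014 [-0.0253 -0.0228]
0.014 0.018 [-0.0261 -0.0245]
0.018 0.024 [-0.026   0.2504]
at 26.9 [ 0.4696 -0.1355  0.2461] [-3.1152 -0.5991  1.1915] shift [-0.0022 -0.036   0.0679] 
at 26.9 [ 0.4696 -0.1355  0.2461] [-3.1152 -0.5991  1.1915] shift [-0.0012 -0.0343  0.1539] 
tool in crank frame [[0.01, 1.0, -0.02], [1.0, -0.01, -0.011], [-0.012, -0.02, -1.0]]
pointer rel hub [-0.02253429  0.15988395] red [0.07535233 0.18819089]
disc 10764 [-0.0982484  -0.02547042] [0.09635939 0.3301135 ]
```

carry_out:
  steps:
    - [[-0.002,-0.036,0.03],0,-0.5]
    - [[-0.002,-0.036,0.07],0,0.2]
    - [[-0.001,-0.035,0.1],0,0.3]
    - [[-0.001,-0.035,0.13],0,0.3]
    - [[-0.001,-0.034,0.151],0,0.3]
    - [[-0.001,-0.034,0.151],0,0.7]
    - [[-0.001,-0.034,0.151],0,0.7]
    - [[-0.001,-0.034,0.151],0,0.7]

```text
time: 27.9
tool_pos: [0.4649, -0.0441, 0.1254]
ee_rot: [-3.121, -0.597, 1.197]
wrist_force: [-6.7, -2.2, 5.2]
width: 0.0175
finger_force: 24.5
```

```bash
python3 st.py
python3 - <<'E'
from grip import *
print('TCP crank',(C@(o['tool_pos']-hub0)).round(4))
E
```

```text
t 27.9 pos [ 0.4649 -0.0441  0.1254] zdir [ 0.186  0.53  -0.827] ydir [ 0.935 -0.355 -0.017] tilt 34.2 err to crank axis 1.9 q [-0.65 -0.04  1.78  0.57  1.59 -0.32] F [-6.7 -2.2  5.2] w 0.0175
grip pts in crank frame 1779 z pct [-0.0209  0.0191  0.022 ] top centre ((-0.03836800903081894, -0.002380745718255639), 0.008872088976204395) [-0.038  -0.0017  0.0205]
wheel 10460 ((-0.0024655009619891644, -0.0017386501422151923), 0.04529563710093498) -0.0262
TCP crank [-0.0369 -0.0012 -0.0096]
```

Gripped. First half turn, clockwise, in small steps.

carry_out:
  steps:
    - [[0.011,0.002,0],0,0.7]
    - [[0.021,0.007,0],0,0.7]
    - [[0.029,0.015,0],0,0.7]
    - [[0.034,0.025,0],0,0.7]
    - [[0.036,0.036,0],0,0.7]
    - [[0.034,0.047,0],0,0.7]
    - [[0.029,0.057,0],0,0.7]
    - [[0.021,0.065,0],0,0.7]
    - [[0.011,0.07,0],0,0.7]
    - [[0,0.072,0],0,0.7]

```text
time: 29.2
tool_pos: [0.5321, -0.0704, 0.1252]
ee_rot: [-3.122, -0.597, 1.197]
wrist_force: [-8.9, -0.7, 9.1]
width: 0.0177
finger_force: 30.0
```

```bash
python3 st.py
python3 - <<'E'
from grip import *
print('TCP crank',(C@(o['tool_pos']-hub0)).round(4),'F crank',(C@o['wrist_force']).round(1))
E
```

```text
t 29.2 pos [ 0.5321 -0.0704  0.1252] zdir [ 0.186  0.531 -0.827] ydir [ 0.935 -0.354 -0.017] tilt 34.2 err to crank axis 1.8 q [-0.61  0.12  1.62  0.57  1.58 -0.29] F [-8.9 -0.7  9.1] w 0.0177
grip pts in crank frame 1810 z pct [-0.0206  0.0194  0.022 ] top centre ((0.033971209079027176, -0.003037214744836092), 0.008705897256731987) [ 0.0341 -0.0022  0.0206]
wheel 9808 ((-0.0018625473603606224, -0.0022537470795214176), 0.04559137672185898) -0.0262
TCP crank [ 0.0351 -0.0031 -0.0096] F crank [-7.5 -0.6 10.2]
```

carry_out:
  steps:
    - [[-0.021,-0.007,0],0,0.7]
    - [[-0.034,-0.025,0],0,0.7]
    - [[-0.034,-0.047,0],0,0.7]
    - [[-0.021,-0.065,0],0,0.7]
    - [[0,-0.072,0],0,0.7]
    - [[0.021,-0.065,0],0,0.7]
    - [[0.034,-0.047,0],0,0.7]
    - [[0.034,-0.025,0],0,0.7]
    - [[0.021,-0.007,0],0,0.7]
    - [[0,0,0],0,0.7]

```text
time: 30.5
tool_pos: [0.5323, -0.0703, 0.1252]
ee_rot: [-3.121, -0.597, 1.199]
wrist_force: [-15.7, -0.3, 11.1]
width: 0.0175
finger_force: 30.0
```

```bash
cat > disc.py <<'E'
from h import *
hb=np.array([.4977,-.0616])+np.array([-.0019,.0]) ; xs=np.array([.9333,-.359]); ys=np.array([.359,.9333])
for n in('top','scene'):
    s=snap(n); P=cloud(s); d=(np.nan_to_num(P[...,:2])-hb)@np.array([xs,ys]).T
    m=(mask(s,168,9,smin=90)>0)&(abs(P[...,2]-.066)<.012)&(np.hypot(d[...,0],d[...,1]-.2335)<.115); 
    for nm,k in(('red',m),('yel',(mask(s,20,35)>0)&(abs(P[...,2]-.068)<.02)&(d[...,0]>.07)&(abs(d[...,1]-.233)<.05))):
        if k.sum():
            v=np.argwhere(k); p=np.array([onz(s,c,r,.066)[:2] for r,c in v]); e=((p-hb)@np.array([xs,ys]).T).mean(0); print(n,nm,k.sum(),e.round(4),'ang',np.arctan2(e[1]-.2335,e[0]).round(3))
E
python3 st.py; python3 disc.py
python3 - <<'E'
from grip import *
print('TCP crank',(C@(o['tool_pos']-hub0)).round(4),'F crank',(C@o['wrist_force']).round(1))
E
```

```text
t 30.5 pos [ 0.5323 -0.0703  0.1252] zdir [ 0.185  0.531 -0.827] ydir [ 0.936 -0.353 -0.017] tilt 34.2 err to crank axis 1.9 q [-0.61  0.12  1.62  0.57  1.58 -0.29] F [-15.7  -0.3  11.1] w 0.0175
top red 7 [0.0887 0.212 ] ang -0.237
top yel 21 [0.1194 0.23  ] ang -0.029
scene red 11 [0.0882 0.2152] ang -0.205
scene yel 51 [0.1214 0.2354] ang 0.016
grip pts in crank frame 1796 z pct [-0.0211  0.0192  0.022 ] top centre ((0.03385654464364052, -0.0050252629444003105), 0.008777167648077011) [ 0.0339 -0.0043  0.0206]
wheel 10799 ((-0.0016220341203734279, -0.0016990589210763574), 0.04547211155295372) -0.0262
TCP crank [ 0.0351 -0.0031 -0.0096] F crank [-6.5 -0.5 10.1]
```

carry_out:
  steps:
    - [[-0.021,-0.007,0],0,0.7]
    - [[-0.034,-0.025,0],0,0.7]
    - [[-0.034,-0.047,0],0,0.7]
    - [[-0.021,-0.065,0],0,0.7]
    - [[0,-0.072,0],0,0.7]
    - [[0.021,-0.065,0],0,0.7]
    - [[0.034,-0.047,0],0,0.7]
    - [[0.034,-0.025,0],0,0.7]
    - [[0.021,-0.007,0],0,0.7]
    - [[0,0,0],0,0.7]

```text
time: 31.9
tool_pos: [0.5323, -0.0703, 0.1252]
ee_rot: [-3.121, -0.597, 1.199]
wrist_force: [-14.6, -0.8, 11.5]
width: 0.0176
finger_force: 30.0
```

```bash
python3 st.py; python3 disc.py
```

```text
t 31.9 pos [ 0.5323 -0.0703  0.1252] zdir [ 0.185  0.531 -0.827] ydir [ 0.936 -0.353 -0.017] tilt 34.2 err to crank axis 1.9 q [-0.61  0.12  1.62  0.57  1.58 -0.29] F [-14.6  -0.8  11.5] w 0.0176
top red 4 [0.0886 0.2307] ang -0.032
top yel 22 [0.1186 0.2301] ang -0.029
scene red 14 [0.0904 0.2329] ang -0.007
scene yel 52 [0.1208 0.2353] ang 0.015
```

The line is about 0.015 rad short; a further 15 degrees of crank, then let go and retreat along the tool axis.

carry_out:
  steps:
    - [[-0.005,0,0],0,0.7]
    - [[-0.009,-0.001,0],0,0.7]
    - [[-0.009,-0.001,0],0,0.3]
    - [[-0.009,-0.001,0],0,0.1]
    - [[-0.009,-0.001,0],0,0.1]
    - [[-0.009,-0.001,-0.02],0,0.1]
    - [[-0.009,-0.001,-0.06],0,0]
    - [[-0.009,-0.001,-0.11],0,-0.5]
    - [[-0.009,-0.001,-0.15],0,-0.5]
    - [[-0.009,-0.001,-0.15],0,-0.5]

```text
time: 33.25
tool_pos: [0.5022, -0.1575, 0.2445]
ee_rot: [-3.129, -0.595, 1.198]
wrist_force: [-0.1, 0.1, -0.1]
width: 0.07
finger_force: 0.0
```

```bash
python3 st.py; python3 disc.py
python3 - <<'E'
from h import *
for n in('scene','top'):
    s=load(n); P=cloud(s); near=np.hypot(P[...,0]-.532,P[...,1]+.338)<.06; m=(mask(s,6,17)>0)&near; q=P[m]; print(n,m.sum(),np.nanmedian(q,0).round(3))
s=load('scene'); save(s,'f.png',(190,80,390,230),4)
E
```

```text
t 33.25 pos [ 0.5022 -0.1575  0.2445] zdir [ 0.193  0.527 -0.828] ydir [ 0.934 -0.358 -0.01 ] tilt 34.1 err to crank axis 1.7 q [-0.77  0.1   1.4   0.56  1.86 -0.3 ] F [-0.1  0.1 -0.1] w 0.07
top red 5 [0.0905 0.232 ] ang -0.016
top yel 22 [0.1186 0.2301] ang -0.029
scene red 10 [0.0914 0.2341] ang 0.007
scene yel 53 [0.121  0.2354] ang 0.016
scene 97 [ 0.539 -0.334  0.126]
top 0 [nan nan nan]
  return np.nanmean(a, axis, out=out, keepdims=keepdims)
```

View pics/f.png

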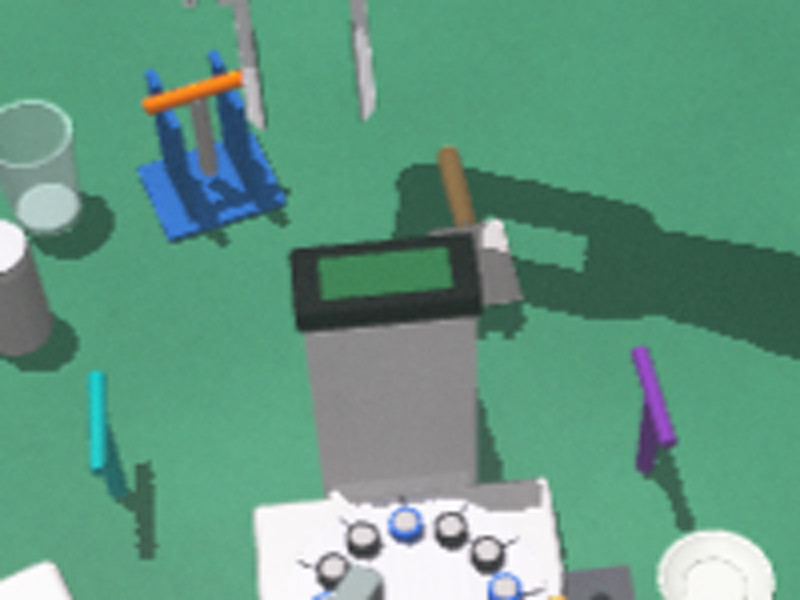

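The picture shows the pin hanging upright by its bar in both notches (crop (195,93)) and the gripper clear of everything. Red line and pointer agree to about 0.01 rad in both views. Handing in.

```bash
python3 -c "
from bench import robot
print(robot.close_job())"
```

```text
the job is handed in; nothing more can be done
None
```

I handed the job in at about 33 s: the pin hangs in both cradle notches, the red line is within about 0.01–0.02 rad of the pointer by the cameras, and the gripper is clear; the hand-in returned no verdict.

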